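# Lift a laser sensor head out of its foam case and lay it window up

### The job

The sensor head lies window down in its foam-lined case, with its tail tucked under the foam hold-down bar. Lift its free end first and tilt it out from under the bar, turn it over, and leave it lying window up in the middle of the grey mat, ready for its window to be cleaned. Do not let it drop or topple over, and leave the wash bottle, pen and brush where they are.

Things in the scene. Friction and masses are not known exactly. Their poses are not given: they have to be found in the camera images.
- sensor_head: laser sensor head, a plain aluminium block 84 (x) x 40 (y) x 26 (z) mm, 0.16 kg, flat ends on which it stands safely. Origin: centre of the WINDOW face (two dark windows); z points from there through the block to the grooved back: up at the start (window down), down at the end. x points to the tail end (under the bar at the start)
- head_front (a point): centre of the head's front end face (free end, round cable socket), 42 mm from the middle, at x = -42 mm, z = 13 mm of the head
- head_tail (a point): centre of the head's tail end face, at x = +42 mm, z = 13 mm of the head
- head_mid (a point): middle of the head's block, 13 mm from window face and back
- sensor_case: fixed case with stepped dark foam insert, 140 x 132 mm, origin under its centre on the table; x points from the low front (on the robot's right side) to the hold-down bar (left), z up. Front half is low: foam and rim 20 to 22 mm high. Tail half, from x = +6 mm on: foam cheeks 40 mm high on both sides of the head
- cutout (a point): centre of the cutout's floor where the head lies: case (1, 0) mm, 8 mm above the table, so the head's back is 34 mm above the table; axes as the case's. The cutout runs from case x = -43 to +50 mm and is 44 mm wide: 2 mm of air on each side of the head, 2 mm before its front end (a foam wall 20 mm high above the table), 7 mm behind its tail
- finger_wells (a point): centre line of the finger wells on both sides of the head's front half, 8 mm above the table (their floor), at case x = -26 mm; they run from case x = -58 to +6 mm and out to 55 mm either side of the centre line
- bar_edge (a point): middle of the lower front edge of the foam hold-down bar, case x = +33 mm, 40 mm above the table. The bar spans case x +33 to +60, y -55 to +55 mm, top 50 mm. It covers 10 mm of the tail with 6 mm of air: no straight lift. Turn the head about 10 degrees about its tail's lower edge, front end up, draw it back along case -x by 15 to 20 mm, then lift
- mat: the fixed grey mat, 150 (x) x 140 (y) x 4 mm, origin under its centre on the table
- wash_bottle: plastic wash bottle, 181 mm tall, stands beyond the vise; leave alone
- pen: marker pen, 135 mm; leave alone
- deburr_brush: wooden brush, 160 mm; leave alone

How it is judged:
By the outcome, as a careful person would: the job done as asked, in the order asked, and still so for the second after the job is handed in, with the robot touching nothing.
It also fails if it takes over 51 s, if anything falls off the work surface, if the arm or the gripper's body presses on something with over 40 N, if the wrist force passes 120 N, or if a joint passes its speed limit or range.

### The arm

A 6-joint arm with a two-finger parallel gripper is mounted at the origin on the work surface; the furniture and walls round the work are solid. World frame = base frame: x ahead of the robot, y to its left, z up, the work surface at z = 0. Lengths are in m, angles in rad, forces in N, time in s.
With the tool pointing down it reaches from about 0.35 to 0.85 m from the base axis. Payload 8.1 kg.
Tool frame: the origin (TCP) lies on the centre line of the jaws, within the pads' length; the fingertips stand 22 mm ahead of it and the grasp point (between the pads) lies 3 mm ahead of it; z points along the fingers, y is the line along which they close (so a half turn about z gives the same grasp; the last joint's range is limited). The gripper opens to 93 mm and grips with 3 to 60 N. Pads are 15 mm wide; open, the fingers measure 128 mm over their backs; the gripper's body (75 mm by 188 mm) begins 65 mm behind the grasp point.
Start: joints at [-1.213, 0.13, 1.488, -0, 1.523, -0.085], TCP at [0.257, -0.542, 0.241] pointing down, gripper open.
Joint ranges: [-2.96, 2.96], [-0.89, 2.26], [0.02, 2.5], [-1.34, 4.48], [0, 2.73], [-2.66, 2.66]. Speed limits (rad/s): [2.39, 2.39, 2.79, 3.14, 3.14, 3.14].

### API

Orientations are given as a rotation vector (axis times angle).
In Python, from plant import robot gives the robot as it stands.
- The arm moves only by the shell command python3 inch.py 'ROWS' [FORCE]. ROWS is a JSON list of rows, 1 to 20 of them, each of 5 numbers: the finger opening in m, then dx, dy, dz in m, then a turn about the tool's z in rad; each row shifts and turns the commanded pose from where the row before left it, along the tool's axes as they then stand; what a row does not reach is not made up. A row lasts 1/10 s, in which the tool goes at most 0.05 m and 0.15 rad, less where a joint would pass 70% of its speed; a pose out of reach is approached as far as the arm can. The fingers move at their own pace and stop on an object; FORCE is the grip in N (left out, the last holds). Time passes only in rows, so rows that do not move let the fingers close. It prints the time, the measured TCP pose, the force, the opening and the grip force at its end.
- robot.read_state(): the state, without advancing time (a new reading comes with each control period).
- robot.read_camera(name): name is "scene" or "top" or "wrist"; returns a dict with "image" (384x512x3 uint8, red, green, blue), "fx", "fy", "cx", "cy" (pixels), "dist" ([k1, k2, p1, p2, k3] as OpenCV has them; the pictures are not rectified), "R" (3x3) and "t" (3): a world point X has camera coordinates R X + t. Camera axes: x right, y down, z forward; pixel columns grow to the right and rows downward; lengths in m; the calibration is good to about 2 mm. A picture is of the moment at which its call begins. There is no depth.
- robot.close_job(): hands the job in; it is judged then, once.
The state is a dict: "t": time; "q": joint angles; "dq": joint speeds; "joint_torque": joint torques, N m; "tool_pos": TCP position; "orientation": TCP orientation; "force": force on the tool from outside, world axes, zero at the start; "wrist_torque": the same for the moment, N m; "opening": finger opening in m; "gripper_force": force on a finger pad.
Only numpy, scipy, OpenCV 4.12 (cv2) and the standard library are available. Lean on these libraries where they do the work, as an engineer would, in place of code of your own. Each camera call takes 0.05 s, during which the arm holds its last target. There are 200 camera calls.

## Working session

There is one attempt and no reset: what is moved stays moved. The work goes in short steps, Python scripts to look and compute and a shell command to move; the robot and the scene stay as the last step left them, time stands still between calls to the robot, and variables do not carry over. Pictures are saved under pics/ and viewed, at most 10 in all, crops included, and the job is handed in when it is done.

```bash
ls; mkdir -p pics; cat > h.py <<'E'
import numpy as np, cv2
from plant import robot
def snap(n,f):
    c=robot.read_camera(n); cv2.imwrite('pics/'+f,cv2.cvtColor(c['image'],cv2.COLOR_RGB2BGR)); return c
def cast(c,uv,z):
    K=np.array([[c['fx'],0,c['cx']],[0,c['fy'],c['cy']],[0,0,1.]])
    p=cv2.undistortPoints(np.array(uv,float).reshape(-1,1,2),K,np.array(c['dist'],float)).reshape(-1,2)
    R=np.array(c['R']);t=np.array(c['t']); o=-R.T@t
    d=np.c_[p,np.ones(len(p))]@R
    return o+d*((z-o[2])/d[:,2])[:,None]
E
python3 - <<'E'
from h import *
import pickle
a=snap('top','top0.png');b=snap('scene','scene0.png')
pickle.dump((a,b),open('cams.pkl','wb'))
m=np.hstack([cv2.imread('pics/top0.png'),])
cv2.imwrite('pics/t0.png',cv2.resize(m,(800,600),interpolation=cv2.INTER_CUBIC))
print(robot.read_state())
E
```

```text
inch.py
pics
plant.py
{'t': 0.1, 'q': array([-1.21341737e+00,  1.31051462e-01,  1.48916879e+00, -4.58818580e-05,
        1.52300386e+00, -8.53770152e-02]), 'dq': array([ 0.00051355, -0.00320567, -0.00148149,  0.00074194,  0.00069089,
        0.00118978]), 'joint_torque': array([ 1.72481516e-03, -5.61341822e+01, -4.93096769e+01,  7.71457865e-02,
        2.90920789e-02, -7.61172510e-05]), 'tool_pos': array([ 0.25690908, -0.54168734,  0.23971361]), 'orientation': array([-3.06335294e+00, -6.89462512e-01,  4.18559984e-04]), 'force': array([-0.32404467, -0.38286107, -0.18024812]), 'wrist_torque': array([ 0.03378423, -0.00345378, -0.01414867]), 'gripper_force': 0.0, 'opening': 0.09291868850055808}
```
View pics/t0.png

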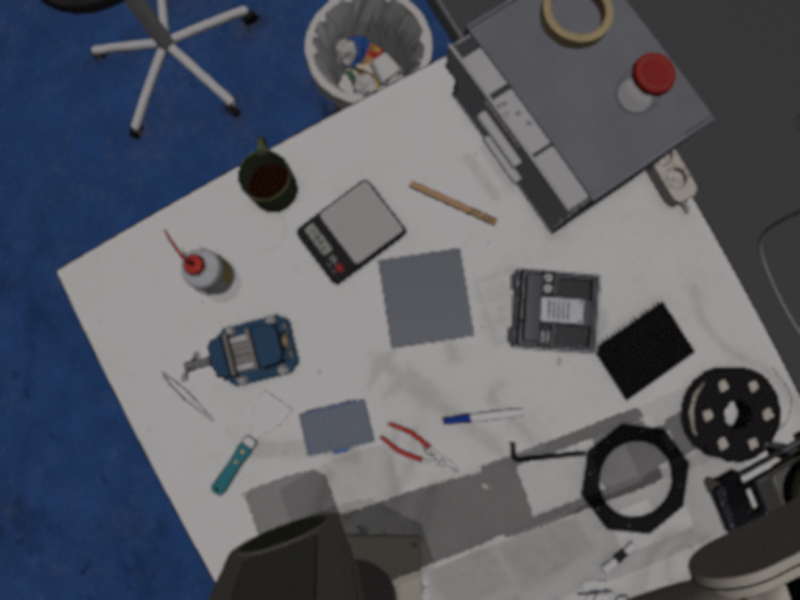

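View pics/scene0.png

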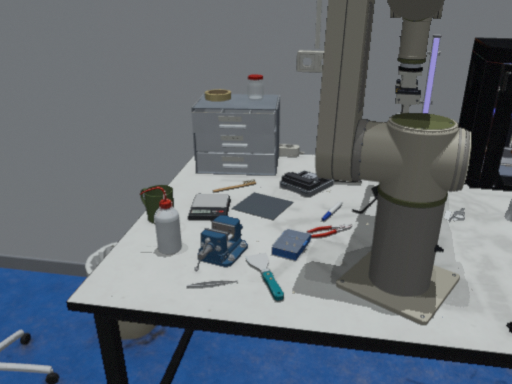

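The top view (800x600) shows the case at about (555,310) with the bright head in its middle. The mat is at (425,298), the brush at (452,202), the pen at (483,415) and the bottle at (205,270). The scene view shows the case at (306,182) and the mat at (263,205). I'll zoom in on the case and measure.

```bash
python3 - <<'E'
from h import *
import pickle
a,b=pickle.load(open('cams.pkl','rb'))
im=cv2.cvtColor(a['image'],cv2.COLOR_RGB2BGR)
cv2.imwrite('pics/case0.png',cv2.resize(im[160:240,315:395],(800,600) if 0 else (600,600),interpolation=cv2.INTER_NEAREST))
# mat
g=cv2.GaussianBlur(im,(3,3),0)
seed=im[190,272].astype(int); print('mat col',seed)
m=(np.abs(g.astype(int)-seed).max(2)<22).astype(np.uint8)
n,l,s,_=cv2.connectedComponentsWithStats(m); k=l[190,272]
cs=max(cv2.findContours((l==k).astype(np.uint8),cv2.RETR_EXTERNAL,cv2.CHAIN_APPROX_NONE)[0],key=cv2.contourArea)
w=cast(a,cs.reshape(-1,2),0.004)[:,:2]
print('mat',cv2.minAreaRect((w*1000).astype(np.float32)))
print('rough case',cast(a,[[555*.64,310*.64]],0.03), 'cam', -np.array(a['R']).T@a['t'])
E
```

```text
mat col [92 87 85]
mat ((502.47039794921875, -108.3958511352539), (146.80921936035156, 137.08114624023438), 9.633857727050781)
rough case [[ 0.4833185  -0.32069941  0.03      ]] cam [ 0.40039406 -0.06097944  1.11600191]
```

View pics/case0.png

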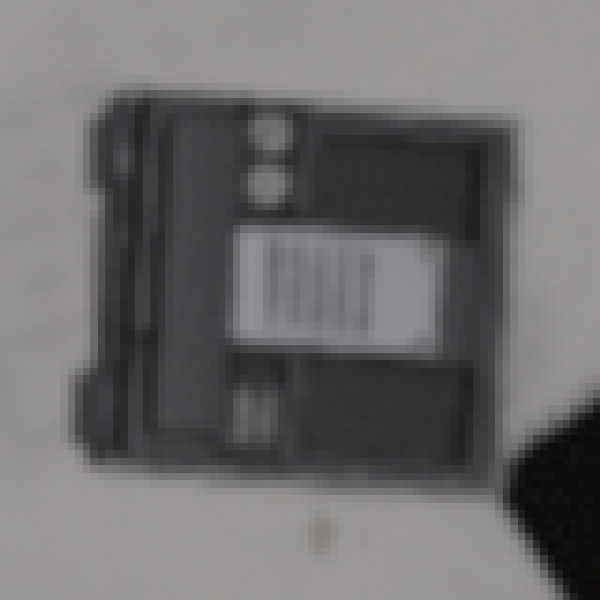

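In the crop (7.5x), the head's visible back is the bright quad (233,232)-(440,240)-(438,350)-(233,343). The bar is the strip at x≈160-235, so case +x is left in the image. The wells are on both sides, at the right. The tool can only turn about its own z, so the head has to pivot in a light grip near its front end. Next is a pose estimate, then the wrist camera.

```bash
python3 - <<'E'
from h import *
import pickle
a,b=pickle.load(open('cams.pkl','rb'))
im=cv2.cvtColor(a['image'],cv2.COLOR_RGB2GRAY) if 0 else cv2.cvtColor(a['image'],cv2.COLOR_RGB2GRAY)
m=np.zeros_like(im); s=(slice(189,209),slice(344,377)); m[s]=(im[s]>100)
cs=max(cv2.findContours(m,cv2.RETR_EXTERNAL,cv2.CHAIN_APPROX_NONE)[0],key=cv2.contourArea).reshape(-1,2)
print(cv2.minAreaRect((cast(a,cs,.034)[:,:2]*1000).astype(np.float32)))
c=np.array([[233,232],[440,240],[438,350],[233,343]])/7.5-.5+[315,160]
w=cast(a,c,.034)[:,:2]; print(w)
d=(w[0]-w[1])+(w[3]-w[2]); ang=np.arctan2(d[1],d[0]); print('casex deg',np.degrees(ang)); ex=d/np.linalg.norm(d)
front=(w[1]+w[2])/2; print('front',front,'grip',front+ex*.009)
# case outer corners at rim 
c2=np.array([[515,125],[495,485]])/7.5-.5+[315,160]; w2=cast(a,c2,.021)[:,:2]; print('rim front corners',w2, np.linalg.norm(w2[0]-w2[1]))
st=robot.read_state(); R=cv2.Rodrigues(st['orientation'])[0]
print('tool x yaw',np.degrees(np.arctan2(R[1,0],R[0,0])))
tgt=np.r_[front+ex*.03,.25]; print('delta tool',R.T@(tgt-st['tool_pos']))
E
```

```text
((483.9961242675781, -330.58917236328125), (71.25614166259766, 40.118839263916016), 86.81249237060547)
[[ 0.50292418 -0.29475739]
 [ 0.50161768 -0.36667452]
 [ 0.46396605 -0.36589445]
 [ 0.46511522 -0.29485624]]
casex deg 89.01587688231402
front [ 0.48279187 -0.36628448] grip [ 0.48294645 -0.35728581]
rim front corners [[ 0.54351504 -0.39732906]
 [ 0.41848458 -0.38977799]] 0.12525826991664163
tool x yaw 25.36817185702239
delta tool [ 0.29256774 -0.08861271 -0.01011467]
```

```bash
python3 inch.py '[[0.093,0.029,-0.009,0,0],[0.093,0.029,-0.009,0,0],[0.093,0.029,-0.009,0,0],[0.093,0.029,-0.009,0,0],[0.093,0.029,-0.009,0,0],[0.093,0.029,-0.009,0,0],[0.093,0.029,-0.009,0,0],[0.093,0.029,-0.009,0,0],[0.093,0.03,-0.009,0,0],[0.093,0.03,-0.009,0,0],[0.093,0,0,0,-0.135],[0.093,0,0,0,-0.135],[0.093,0,0,0,-0.135],[0.093,0,0,0,-0.135],[0.093,0,0,0,-0.135],[0.093,0,0,0,-0.135],[0.093,0,0,0,-0.135],[0.093,0,0,0,-0.135],[0.06,0,0,0,0],[0.06,0,0,0,0]]' 3
python3 - <<'E'
from h import *
import pickle
c=snap('wrist','w1.png'); pickle.dump(c,open('w1.pkl','wb'))
st=robot.read_state(); R=cv2.Rodrigues(st['orientation'])[0]
print('yaw',np.degrees(np.arctan2(R[1,0],R[0,0])),R[2])
E
```

```text
t: 2.1
tool_pos: [0.4822, -0.3356, 0.2402]
orientation: [-2.278, -2.162, 0.0]
force: [-0.1, 0.9, 0.5]
opening: 0.0814
gripper_force: 0.0
yaw 87.03200963960379 [ 2.97093876e-04 -4.27171496e-04 -9.99999865e-01]
```

View pics/w1.png

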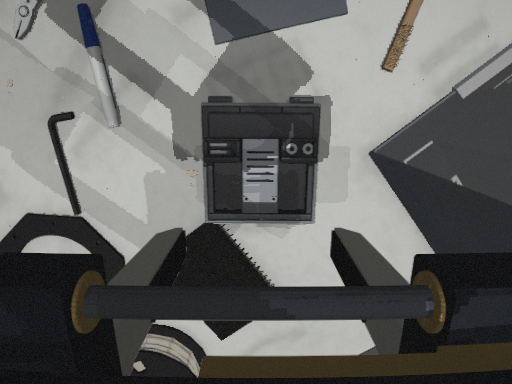

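The wrist view shows the case square to the image, with the head's visible back at columns 242-279 and rows 138-214. The front end is at the bottom, at row 214, and the bar edge is at row 138.

```bash
python3 - <<'E'
from h import *
import pickle
c=pickle.load(open('w1.pkl','rb')); im=cv2.cvtColor(c['image'],cv2.COLOR_RGB2GRAY)
print('row175',im[175,232:290]); print('col260',im[195:225,250])
s=im[182:212].astype(float)
def edge(v):  # subpixel extremum positions of gradient
    g=np.gradient(v.astype(float)); return g
L=[];Rr=[]
for r in range(155,212,3):
    g=np.gradient(cv2.GaussianBlur(im[r:r+1].astype(float),(5,1),0)[0]); 
    L.append((236+np.argmax(g[236:248]),r)); Rr.append((274+np.argmin(g[274:286]),r))
F=[]
for q in range(246,278,3):
    g=np.gradient(im[:,q].astype(float)); F.append((q,206+np.argmin(g[206:220])))
for n,P in (('L',L),('R',Rr),('F',F)):
    w=cast(c,P,.034)[:,:2]; k=np.median(w,0); f=cv2.fitLine(w.astype(np.float32),cv2.DIST_HUBER,0,.001,.001).ravel(); print(n,k,np.degrees(np.arctan2(f[1],f[0])))
E
```

```text
row175 [ 45  41  45  44  47  52  53  52  50  48  92 141 160 160 159 155 158 158
 158 157 157 158 159 157 158 159 158 158 147 135 135 135 137 135 135 135
 133 134 135 136 135 136 137 137 130  94  50  49  47  42  47  46  50  45
  46  49  48  42]
col260 [156 156 159 158 157 139 133  76  65  66  65  62  61  65  62  59  57  57
  34  53  59  61  53  54  33  65 103  93 145 172]
L [ 0.46513911 -0.34171492] 86.33427
R [ 0.50442478 -0.34373237] 87.93977
F [ 0.48473723 -0.378189  ] -2.9482248
```

```bash
python3 - <<'E'
from h import *
import pickle
c=pickle.load(open('w1.pkl','rb')); im=cv2.cvtColor(c['image'],cv2.COLOR_RGB2GRAY)
print(im[190:222,245:278:8].T)
F=[(q,196+np.argmin(np.gradient(im[:,q].astype(float))[196:222])) for q in range(245,278,4)]
print(F); w=cast(c,F,.034)[:,:2]; print(np.median(w,0)); print(cast(c,[[260,138],[260,201.7],[260,213.5]],.034))
print(cast(c,[[260,138]],.04),cast(c,[[206,220],[313,221],[203,105],[320,105]],.021))
E
python3 - <<'E'
import cv2
im=cv2.imread('pics/w1.png'); cv2.imwrite('pics/w1c.png',cv2.resize(im[95:230,190:330],None,fx=4.4,fy=4.4,interpolation=cv2.INTER_CUBIC))
E
```

```text
[[135 137 138 158 158 148 133 129  62  72 138 142  71  64  63  61  63  64
   58  61  60  55  60  33  56  60  58  56  52  39  63 102]
 [139 137 138 156 156 156 158 157 158 158 157 151  90  68  61  63  62  63
   61  60  59  61  61  31  55  64  56  58  56  32  59 104]
 [138 137 139 138 135 139 136 137 136 136 136 137  81  63  66  63  61  61
   60  60  60  61  59  33  54  58  60  58  54  76  54 102]
 [137 138 138 138 138 136 137 136 136 137 138 135  93  67  65  64  64  64
   60  59  60  61  58  24  50  62  57  62  48  46  51 103]
 [ 90  89  89  85  88  87  86  85  81  77  76  65  52  57  59  54  56  56
   53  49  47  48  50  29  49  62  61  57  55  43  51  97]]
[(245, np.int64(202)), (249, np.int64(202)), (253, np.int64(202)), (257, np.int64(202)), (261, np.int64(202)), (265, np.int64(202)), (269, np.int64(202)), (273, np.int64(197)), (277, np.int64(201))]
[ 0.48532209 -0.365947  ]
[[ 0.48777254 -0.29384626  0.034     ]
 [ 0.48419857 -0.36577992  0.034     ]
 [ 0.48349598 -0.379947    0.034     ]]
[[ 0.48775878 -0.2933261   0.04      ]] [[ 0.41793503 -0.38919151  0.021     ]
 [ 0.5468043  -0.39710889  0.021     ]
 [ 0.42687998 -0.25555874  0.021     ]
 [ 0.55569133 -0.26210734  0.021     ]]
```

View pics/w1c.png

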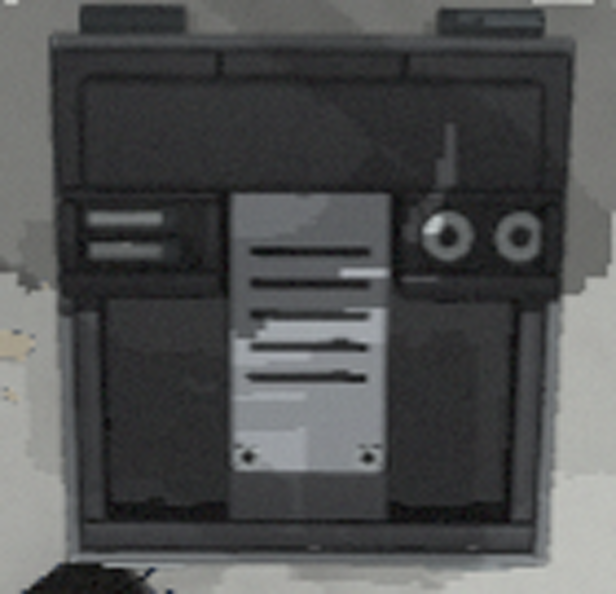

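The crop shows the head's front top edge at crop row ~470, which is row 201.7 of the full image. The low foam wall is below it, and the bar edge is at crop row ~193. That puts the front centre at (0.4833,-0.366), with yaw 87°. I'll descend astride the front end now.

```bash
python3 inch.py '[[0.06,-0.011,0.0014,0.02,0],[0.06,-0.0113,0.0013,0.03,0],[0.06,0,0,0.03,0],[0.06,0,0,0.03,0],[0.06,0,0,0.03,0],[0.06,0,0,0.03,0],[0.06,0,0,0.02,0],[0.06,0,0,0.01,0],[0.06,0,0,0.0067,0],[0.06,0,0,0,0],[0.06,0,0,0,0]]' 3
python3 - <<'E'
from h import *
import pickle
c=snap('wrist','w2.png'); s=snap('scene','s2.png')
a=cv2.imread('pics/w2.png'); b=cv2.imread('pics/s2.png')[130:226,240:368]
cv2.imwrite('pics/m2.png',np.vstack([cv2.resize(a,(400,300)),cv2.resize(b,(400,300),interpolation=cv2.INTER_CUBIC)]))
E
```

```text
t: 3.25
tool_pos: [0.4847, -0.3587, 0.0352]
orientation: [2.273, 2.166, 0.0]
force: [-0.0, -0.6, 0.3]
opening: 0.06
gripper_force: 0.0
```

View pics/m2.png

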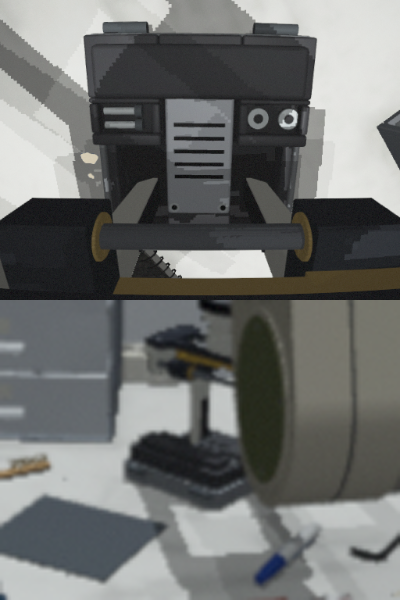

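The fingers straddle the head's front half evenly in the wells: fingers at columns ~135 and 265, head at 167-233. I'll close lightly.

```bash
python3 inch.py '[[0.03,0,0,0,0],[0.03,0,0,0,0],[0.03,0,0,0,0],[0.03,0,0,0,0],[0.03,0,0,0,0]]' 4; python3 inch.py '[[0.03,0,0,-0.003,0],[0.03,0,0,-0.003,0],[0.03,0,0,-0.003,0],[0.03,0,0,-0.003,0],[0.03,0,0,-0.003,0],[0.03,0,0,0,0]]'
python3 - <<'E'
from h import *
c=snap('wrist','w3.png'); s=snap('scene','s3.png')
a=cv2.imread('pics/w3.png')
cv2.imwrite('pics/m3.png',a[80:290,80:430])
E
```

```text
t: 3.85
tool_pos: [0.4841, -0.3582, 0.0343]
orientation: [2.274, 2.167, -0.0]
force: [-1.6, 0.7, 3.0]
opening: 0.04
gripper_force: 4.0
t: 4.45
tool_pos: [0.4844, -0.3584, 0.0496]
orientation: [2.273, 2.167, 0.0]
force: [-0.4, -0.3, -0.3]
opening: 0.04
gripper_force: 4.0
```

View pics/m3.png

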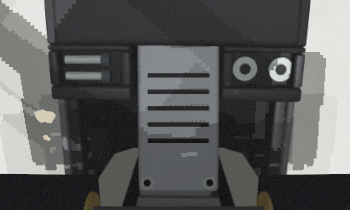

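The view shows the head between the pads, its back reaching from crop row 45 (bar) to the front at row ~200. I'll check the tilt from the back's width near the front and near the bar, before against after.

```bash
python3 - <<'E'
import cv2,numpy as np
for f in ('w2','w3'):
    im=cv2.cvtColor(cv2.imread(f'pics/{f}.png'),cv2.COLOR_BGR2GRAY).astype(float)
    for r in (132,140,150,160,175,190,200,210,220,230,240,250,260,268):
        g=np.gradient(cv2.GaussianBlur(im[r-1:r+2],(3,3),0)[1])
        l=200+np.argmax(g[200:235]); rr=280+np.argmin(g[280:320]); print(f,r,l,rr,rr-l)
E
python3 - <<'E'
import pickle
from h import *
c=robot.read_camera('wrist'); print(-np.array(c['R']).T@c['t'], np.array(c['R'])[2], c['fx'])
E
```

```text
w2 132 211 299 88
w2 140 211 299 88
w2 150 212 298 86
w2 160 212 298 86
w2 175 212 297 85
w2 190 213 296 83
w2 200 213 296 83
w2 210 213 295 82
w2 220 213 295 82
w2 230 214 295 81
w2 240 214 294 80
w2 250 214 294 80
w2 260 214 293 79
w2 268 215 282 67
w3 132 217 298 81
w3 140 217 298 81
w3 150 218 319 101
w3 160 218 298 80
w3 175 218 298 80
w3 190 218 298 80
w3 200 218 298 80
w3 210 218 298 80
w3 220 218 298 80
w3 230 205 311 106
w3 240 218 297 79
w3 250 218 298 80
w3 260 219 287 68
w3 268 219 297 78
[ 0.48854299 -0.28605421  0.19443924] [-0.01062742 -0.26207704 -0.96498844] 320.372594388428
```

Depth from the widths: the tail hasn't moved, while the front rose about 15 mm with the tool. The head has tilted about 11-13° about its tail edge as wanted. Next is to draw it back, then lift.

```bash
python3 inch.py '[[0.03,-0.003,0,-0.002,0],[0.03,-0.004,0,-0.001,0],[0.03,-0.004,0,0,0],[0.03,-0.004,0,0,0],[0.03,-0.004,0,0,0],[0.03,-0.003,0,0,0],[0.03,0,0,0,0]]'; python3 inch.py '[[0.03,0,0,-0.004,0],[0.03,0,0,-0.006,0],[0.03,0,0,-0.008,0],[0.03,0,0,-0.008,0],[0.03,0,0,-0.008,0],[0.03,0,0,-0.008,0],[0.03,0,0,-0.01,0],[0.03,0,0,-0.01,0],[0.03,0,0,-0.01,0],[0.03,0,0,-0.01,0],[0.03,0,0,-0.01,0],[0.03,0,0,-0.01,0],[0.03,0,0,-0.01,0],[0.03,0,0,0,0]]'
python3 - <<'E'
from h import *
c=snap('wrist','w4.png'); s=snap('scene','s4.png')
a=cv2.imread('pics/w4.png'); b=cv2.imread('pics/s4.png')[110:206,280:408]
cv2.imwrite('pics/m4.png',np.vstack([cv2.resize(a,(400,300)),cv2.resize(b,(400,300),interpolation=cv2.INTER_CUBIC)]))
E
```

```text
t: 5.3
tool_pos: [0.4829, -0.3807, 0.0519]
orientation: [2.274, 2.167, -0.0]
force: [-0.3, 0.1, -0.4]
opening: 0.0399
gripper_force: 4.0
t: 6.7
tool_pos: [0.4838, -0.3808, 0.1662]
orientation: [2.272, 2.165, 0.0]
force: [-0.2, 0.3, -1.0]
opening: 0.0402
gripper_force: 4.0
```

View pics/m4.png

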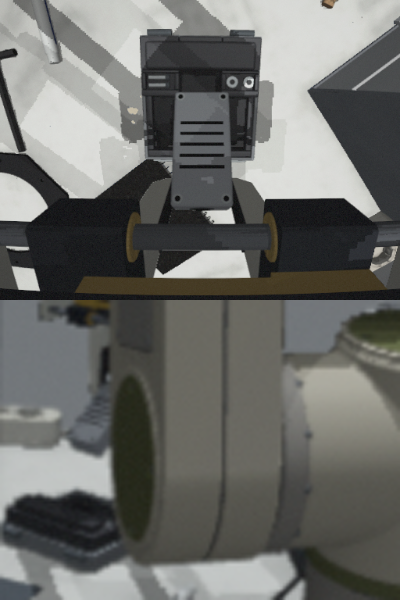

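The head hangs clear of the case between the pads, tail down. In the picture its back runs from row 95 (tail) to row 205 (front), a tilt of about 33°. I'll ease the grip to 3 N and carry it over the mat.

```bash
python3 inch.py '[[0.03,0.005,0,0,0],[0.03,0.01,0.0005,0,0],[0.03,0.015,0.0005,0,0],[0.03,0.02,0.0005,0,0],[0.03,0.025,0.0005,0,0],[0.03,0.025,0.0005,0,0],[0.03,0.025,0.0005,0,0],[0.03,0.02,0.0005,0,0],[0.03,0.015,0.0005,0,0],[0.03,0.01,0,0,0],[0.03,0.007,0,0,0],[0.03,0.003,0,0,0],[0.03,0,0,0,0],[0.03,0,0,0,0]]' 3
cat > tilt.py <<'E'
# head back seen by wrist camera: depths from its width along rows -> tilt
import sys
from h import *
f=sys.argv[1]; c=snap('wrist',f); np.save('pics/x.npy',c['image'])
g=cv2.cvtColor(c['image'],cv2.COLOR_RGB2GRAY).astype(float)
st=robot.read_state(); print(st['tool_pos'],st['force'])
E
python3 tilt.py w5.png
```

```text
t: 8.2
tool_pos: [0.4955, -0.201, 0.1639]
orientation: [2.275, 2.167, -0.0]
force: [-0.3, -0.4, -2.6]
opening: 0.0398
gripper_force: 3.0
[ 0.49550143 -0.20107471  0.16388777] [ 0.02785583  0.1667619  -1.21522604]
```

```bash
python3 -c "
import cv2;cv2.imwrite('pics/w5c.png',cv2.imread('pics/w5.png')[80:300,120:400])"
```

```text
(no output)
```

View pics/w5c.png

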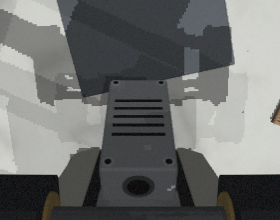

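The crop shows the head's back foreshortened: tail edge at row 80, front edge with the cable socket at row ~170. It now hangs at about 55°, with the tail over the mat's near edge. I'll shift a little inward and lower until it touches.

```bash
python3 inch.py '[[0.03,0.006,0.001,0.01,0],[0.03,0.006,0,0.015,0],[0.03,0,0,0.015,0],[0.03,0,0,0.015,0],[0.03,0,0,0.01,0],[0.03,0,0,0.004,0],[0.03,0,0,0,0]]'; python3 inch.py '[[0.03,0,0,0.003,0],[0.03,0,0,0,0]]';  python3 inch.py '[[0.03,0,0,0.003,0],[0.03,0,0,0,0]]'; python3 tilt.py w6.png
```

```text
t: 8.95
tool_pos: [0.4968, -0.1885, 0.0942]
orientation: [-2.274, -2.167, 0.001]
force: [0.4, -0.3, -0.7]
opening: 0.04
gripper_force: 3.0
t: 9.15
tool_pos: [0.4977, -0.1889, 0.0926]
orientation: [2.273, 2.166, 0.001]
force: [0.2, -0.6, -0.2]
opening: 0.04
gripper_force: 3.0
t: 9.35
tool_pos: [0.4975, -0.1889, 0.0895]
orientation: [2.273, 2.167, 0.0]
force: [-0.8, -1.7, 3.8]
opening: 0.0402
gripper_force: 3.0
[ 0.49754878 -0.18886505  0.0894902 ] [-0.12736275 -0.89198701  3.39001212]
```

```bash
python3 inch.py '[[0.03,0.005,0,-0.0015,0],[0.03,0.005,0,-0.0008,0],[0.03,0.005,0,-0.0006,0],[0.03,0,0,0,0]]';python3 inch.py '[[0.03,0.005,0,-0.0003,0],[0.03,0.005,0,0,0],[0.03,0,0,0,0]]'; python3 inch.py '[[0.03,0.005,0,0,0],[0.03,0.005,0,0.0004,0],[0.03,0,0,0,0]]'; python3 tilt.py w7.png
python3 - <<'E'
from h import *
g=cv2.cvtColor(cv2.imread('pics/w7.png'),cv2.COLOR_BGR2GRAY).astype(int)
print(g[170:290:3,255])
for r in (190,205,220,235,250): print(r,g[r,190:330:4])
E
```

```text
t: 9.8
tool_pos: [0.4977, -0.1725, 0.0915]
orientation: [-2.273, -2.168, 0.0]
force: [0.3, -0.9, -2.3]
opening: 0.0399
gripper_force: 3.0
t: 10.1
tool_pos: [0.4983, -0.1628, 0.092]
orientation: [-2.273, -2.168, -0.0]
force: [-0.4, -0.7, -1.3]
opening: 0.0398
gripper_force: 3.0
t: 10.4
tool_pos: [0.4988, -0.1529, 0.0916]
orientation: [-2.273, -2.168, -0.0]
force: [-0.8, -0.6, -0.4]
opening: 0.04
gripper_force: 3.0
[ 0.49879223 -0.15322369  0.09166925] [ 1.1547912   0.00317434 -1.84959483]
[88 86 88 89 87 30 89 89 21 86 40 78 78 20 76 79 25 75 79 79 79 78 78 76
 75 77 77 77 92 81 74 47 10 20 20 10 22 42 82 37]
190 [46 52 55 43 43 46 47 46 49 57 88 87 88 89 88 91 84 77 77 86 87 89 88 87
 88 55 44 56 58 56 58 58 49 51 54]
205 [52 51 53 52 45 42 45 39 49 74 80 81 79 77 78 77 80 77 88 85 77 77 76 76
 77 75 49 56 59 44 45 47 45 51 45]
220 [56 55 52 56 51 41 45 45 56 80 67 35 35 34 37 32 38 30 28 23 34 28 34 32
 68 79 50 59 59 57 45 43 84 87 83]
235 [ 82  88  88  90  88  89  86  52  77  78  79  77  75  80  78  76  79  80
  78  78  79  76  76  79  77  77  75  40  85  85  88  89  89  86 197]
250 [87 91 87 86 87 89 27 48 84 85 82 80 79 77 76 79 80 77 78 76 79 77 80 78
 88 86 80 51 27 86 90 87 86 86 86]
```

```bash
python3 inch.py '[[0.03,0,0,0.0015,0],[0.03,0.004,0,0.0004,0],[0.03,0.004,0,0,0],[0.03,0,0,0,0]]'; python3 inch.py '[[0.03,0.005,0,0.0002,0],[0.03,0.005,0,0.0004,0],[0.03,0,0,0,0]]'
cat > tl.py <<'E'
from h import *
import sys
c=snap('wrist',sys.argv[1]); g=cv2.GaussianBlur(cv2.cvtColor(c['image'],cv2.COLOR_RGB2GRAY),(3,3),0).astype(float)
K=np.array([[c['fx'],0,c['cx']],[0,c['fy'],c['cy']],[0,0,1.]]);P=[]
for r in range(170,262,2):
    q=np.abs(np.gradient(g[r])); l=205+np.argmax(q[205:240]); rr=280+np.argmax(q[280:315])
    u=cv2.undistortPoints(np.array([[[l,r]],[[rr,r]]],float),K,np.array(c['dist'],float)).reshape(-1,2)
    z=.04/(u[1,0]-u[0,0]); p=np.array([u[:,0].mean()*z,u[:,1].mean()*z,z]); w=np.array(c['R']).T@(p-np.array(c['t'])); P.append([r,l,rr,*np.round(w*1000)])
for p in P[::3]: print(*[int(x) for x in p])
w=np.array(P)[:,4:]; f=cv2.fitLine(w.astype(np.float32),cv2.DIST_HUBER,0,.01,.01).ravel(); print('tilt',np.degrees(np.arctan2(f[1],f[0])))
print(robot.read_state()['force'],robot.read_state()['tool_pos'])
E
python3 tl.py w8.png
```

```text
t: 10.85
tool_pos: [0.4995, -0.1452, 0.0901]
orientation: [2.274, 2.168, 0.001]
force: [-0.4, 0.2, 2.1]
opening: 0.0398
gripper_force: 3.0
t: 11.15
tool_pos: [0.4999, -0.1348, 0.0892]
orientation: [-2.274, -2.168, -0.001]
force: [0.1, 0.8, 0.9]
opening: 0.0399
gripper_force: 3.0
170 205 288 497 -91 82
176 211 296 501 -93 87
182 206 302 501 -92 104
188 238 296 508 -116 20
194 230 286 502 -121 13
200 228 287 501 -122 26
206 234 282 501 -141 -21
212 233 283 501 -142 -9
218 232 284 501 -144 1
224 231 285 501 -145 11
230 219 297 502 -122 81
236 217 299 502 -122 89
242 215 286 497 -135 67
248 214 302 501 -123 101
254 212 298 500 -128 98
260 218 306 503 -129 102
tilt 88.332596
[0.33125625 0.32624637 1.17919923] [ 0.49985294 -0.13505288  0.08925317]
```

The back face now lies at y≈-0.122 from z=0.02 to 0.10, so the head stands upright. I'll lift it a little, shift it back so that it will end near the middle, and set it down.

```bash
python3 inch.py '[[0.03,0,0,0,0],[0.03,0,0,-0.003,0],[0.03,0,0,-0.005,0],[0.03,-0.006,0.002,0,0],[0.03,-0.01,0.001,0,0],[0.03,-0.006,0,0,0],[0.03,0,0,0,0],[0.03,0,0,0.004,0],[0.03,0,0,0.003,0],[0.03,0,0,0,0]]' 5; python3 inch.py '[[0.03,0,0,0.0015,0],[0.03,0,0,0.001,0],[0.03,0,0,0,0]]' 3; python3 tl.py w9.png | tail -9
```

```text
t: 12.2
tool_pos: [0.5013, -0.1574, 0.0896]
orientation: [-2.273, -2.167, 0.0]
force: [0.5, 0.7, -1.2]
opening: 0.04
gripper_force: 5.0
t: 12.5
tool_pos: [0.5018, -0.1577, 0.0881]
orientation: [2.274, 2.167, 0.0]
force: [-1.4, 0.2, 2.7]
opening: 0.0405
gripper_force: 3.0
224 231 285 503 -168 10
230 219 310 507 -137 102
236 217 299 504 -145 88
242 215 301 504 -145 95
248 213 303 504 -145 102
254 211 304 503 -146 107
260 210 298 501 -151 101
tilt 88.78534
[-1.61617255  0.40779337  4.05183732] [ 0.50182581 -0.15770091  0.08808524]
```

```bash
python3 inch.py '[[0.03,0.0066,0,-0.0008,0],[0.03,0.0066,0,-0.0003,0],[0.03,0.0066,0,0.0004,0],[0.03,0.0066,0,0.0008,0],[0.03,0,0,0,0]]';python3 inch.py '[[0.03,0.0064,0,0.0014,0],[0.03,0.0064,0,0.002,0],[0.03,0.006,0,0.0026,0],[0.03,0.006,0,0.0031,0],[0.03,0,0,0,0]]'; python3 - <<'E'
from h import *
c=snap('wrist','w10.png'); snap('scene','s10.png')
g=cv2.cvtColor(c['image'],cv2.COLOR_RGB2GRAY).astype(int)
print(g[150:300:3,255])
for r in (215,230,245,260,275): print(r,g[r,190:330:4])
E
```

```text
t: 13.05
tool_pos: [0.5029, -0.1302, 0.0874]
orientation: [-2.273, -2.168, -0.0]
force: [0.4, -0.7, -1.2]
opening: 0.0401
gripper_force: 3.0
t: 13.55
tool_pos: [0.5042, -0.1056, 0.0781]
orientation: [-2.273, -2.168, -0.001]
force: [1.3, 0.1, 0.6]
opening: 0.0399
gripper_force: 3.0
[70 62 63 61 61 62 58 63 61 60 66 62 59 61 58 60 47 47 44 45 48 47 47 46
 49 43 45 67 32 34 63 63 83 94 93 49 51 24 18 20 27 26 20 25 20 37 42 47
 48 54]
215 [52 55 58 46 46 43 48 44 42 43 48 48 45 45 49 44 46 45 46 44 46 50 45 44
 45 40 42 49 50 47 49 43 50 44 46]
230 [51 53 53 47 81 85 88 84 44 80 41 63 43 52 47 51 47 48 50 49 50 50 47 49
 43 44 43 84 87 88 86 51 46 82 84]
245 [88 88 88 90 88 87 69 71 77 77 77 77 73 74 75 74 76 76 77 77 76 77 76 79
 74 77 74 71 72 88 88 89 90 90 87]
260 [86 90 90 87 87 54 22 88 94 93 96 94 93 94 50 48 40 27 48 47 51 93 94 95
 94 96 92 84 25 41 84 87 85 90 87]
275 [90 88 87 87 31 16 24 85 92 93 94 92 92 48 26 28 18 19 25 28 34 49 92 93
 90 91 92 85 18 16 18 87 90 88 89]
```

```bash
cat > fr.py <<'E'
from h import *
import sys
f=sys.argv[1]
c=snap('wrist',f); st=robot.read_state(); p=st['tool_pos']; print(p,st['force'])
g=cv2.GaussianBlur(cv2.cvtColor(c['image'],cv2.COLOR_RGB2GRAY),(3,3),0).astype(float)
d=np.gradient(g[:,225:300].mean(1)); r=200+np.argmax(d[200:275]); print('edge row',r)
hx,hz=p[1],p[2]-.011
for ph in range(0,95,5):
    s,k=np.sin(np.radians(ph)),np.cos(np.radians(ph))
    y=hx+.009*s+.013*k; z=hz+.009*k-.013*s
    X=np.array(c['R'])@np.array([p[0],y,z])+c['t']
    print(ph,round(c['fy']*X[1]/X[2]+c['cy'],1),end=' | ')
E
python3 fr.py w11.png
```

```text
[ 0.50404301 -0.10645933  0.07826583] [-0.07359012  0.90154013  0.38266468]
edge row 239
0 234.3 | 5 232.0 | 10 229.9 | 15 228.0 | 20 226.3 | 25 224.8 | 30 223.6 | 35 222.5 | 40 221.8 | 45 221.2 | 50 220.9 | 55 220.8 | 60 220.9 | 65 221.3 | 70 221.9 | 75 222.6 | 80 223.6 | 85 224.8 | 90 226.1 |
```

```bash
python3 inch.py '[[0.03,0.0056,0,0.0036,0],[0.03,0.0052,0,0.004,0],[0.03,0.0049,0,0.0045,0],[0.03,0.0045,0,0.0049,0],[0.03,0,0,0,0]]';python3 inch.py '[[0.03,0.004,0,0.0053,0],[0.03,0.0035,0,0.0056,0],[0.03,0.003,0,0.006,0],[0.03,0.0026,0,0.0061,0],[0.03,0,0,0,0]]'; python3 - <<'E'
from h import *
c=snap('wrist','w12.png'); s=snap('scene','s12.png')
g=cv2.cvtColor(c['image'],cv2.COLOR_RGB2GRAY).astype(int)
print(g[200:320:3,255])
E
```

```text
t: 14.2
tool_pos: [0.5046, -0.0855, 0.0604]
orientation: [-2.272, -2.168, 0.001]
force: [-0.4, 0.1, -1.9]
opening: 0.0401
gripper_force: 3.0
t: 14.7
tool_pos: [0.5048, -0.0729, 0.0371]
orientation: [-2.273, -2.167, 0.002]
force: [-0.4, -0.6, -1.0]
opening: 0.0401
gripper_force: 3.0
[55 46 44 43 44 41 77 89 51 13 23 13 21 12 14 13 41 50 82 82 92 84 82 63
 44 10 13 10 13 39 43 52 49 54 54 50 55 56 52 49]
```

```bash
python3 inch.py '[[0.03,0.002,0,0.004,0],[0.03,0.001,0,0.003,0],[0.03,0.0005,0,0.002,0],[0.03,0,0,0,0]]'; python3 inch.py '[[0.03,0,0,0.0015,0],[0.03,0,0,0,0]]';  python3 inch.py '[[0.03,0,0,0.001,0],[0.03,0,0,0,0]]'
```

```text
t: 15.2
tool_pos: [0.5057, -0.0697, 0.0292]
orientation: [-2.274, -2.167, 0.001]
force: [0.4, 0.2, -0.5]
opening: 0.04
gripper_force: 3.0
t: 15.4
tool_pos: [0.5058, -0.0699, 0.0279]
orientation: [2.274, 2.167, -0.0]
force: [-0.2, 0.3, -0.3]
opening: 0.04
gripper_force: 3.0
t: 15.6
tool_pos: [0.5059, -0.0699, 0.027]
orientation: [2.274, 2.167, 0.0]
force: [1.0, 0.7, 1.1]
opening: 0.0398
gripper_force: 3.0
```

```bash
python3 inch.py '[[0.03,0,0,0.001,0],[0.03,0,0,0,0]]'; python3 - <<'E'
from h import *
c=snap('wrist','w13.png'); snap('scene','s13.png'); snap('top','t13.png')
g=cv2.cvtColor(c['image'],cv2.COLOR_RGB2GRAY).astype(int)
print(g[190:300:2,245]); print(g[190:300:2,270])
for r in (205,212,222,235): print(r,g[r,190:330:3])
p=robot.read_state()['tool_pos']
for z in (.004,.030):
  X=np.array(c['R'])@np.array([p[0],-.0605,z])+c['t']; print(z,c['fy']*X[1]/X[2]+c['cy'],c['fx']*.04/X[2])
E
```

```text
t: 15.8
tool_pos: [0.506, -0.0699, 0.0263]
orientation: [2.274, 2.167, 0.0]
force: [-0.8, 0.7, 3.0]
opening: 0.0403
gripper_force: 4.8
[55 57 59 59 61 57 59 56 59 42 43 44 46 80 81 50 43 35 19 15 28 39 45 43
 73 77 78 78 84 91 84 83 85 85 62 44 43 15 10 17 11 10 13 17 15 15 17 11
 26 42 47 46 47 50 47]
[61 60 60 55 60 61 57 59 53 44 49 46 48 82 85 45 47 22 20 16 14 35 43 40
 59 75 76 76 81 87 83 84 82 84 63 50 46 20 11 10 10 11 15 14 17 20 10 11
 32 41 42 51 44 50 50]
205 [45 46 46 43 43 47 45 43 46 44 46 45 45 45 46 44 43 47 62 59 58 58 60 56
 61 60 60 53 44 45 48 46 46 45 44 46 44 44 43 49 43 45 47 47 47 46 63]
212 [47 48 42 47 40 48 45 46 45 49 46 46 47 45 47 44 43 43 45 44 46 42 46 47
 46 43 46 47 46 45 45 50 45 46 44 42 42 51 42 44 50 50 50 47 42 46 46]
222 [45 48 42 47 42 49 42 45 46 75 77 75 77 76 72 74 75 68 39 34 16 20 22 17
 18 13 28 48 54 86 73 76 74 75 74 76 76 58 44 47 45 46 46 39 44 42 42]
235 [43 65 88 89 85 88 90 88 71 76 78 72 78 75 76 78 73 67 41 42 38 27 14 14
 15 33 45 46 52 77 77 75 75 76 75 77 77 74 84 87 90 88 88 88 85 44 46]
0.004 226.175210998809 71.94806719674219
0.03 245.4449014499205 83.74690675501628
```

```bash
python3 - <<'E'
import cv2,numpy as np
w=cv2.imread('pics/w13.png')[150:300,156:356]; s=cv2.imread('pics/s13.png')[155:230,215:315]; t=cv2.imread('pics/t13.png')[145:235,225:345]; s0=cv2.imread('pics/s12.png')[155:230,215:315]
f=lambda a:cv2.resize(a,(400,300),interpolation=cv2.INTER_CUBIC)
cv2.imwrite('pics/m13.png',np.vstack([np.hstack([f(w),f(s)]),np.hstack([f(t),f(s0)])]))
E
```

```text
(no output)
```

View pics/m13.png

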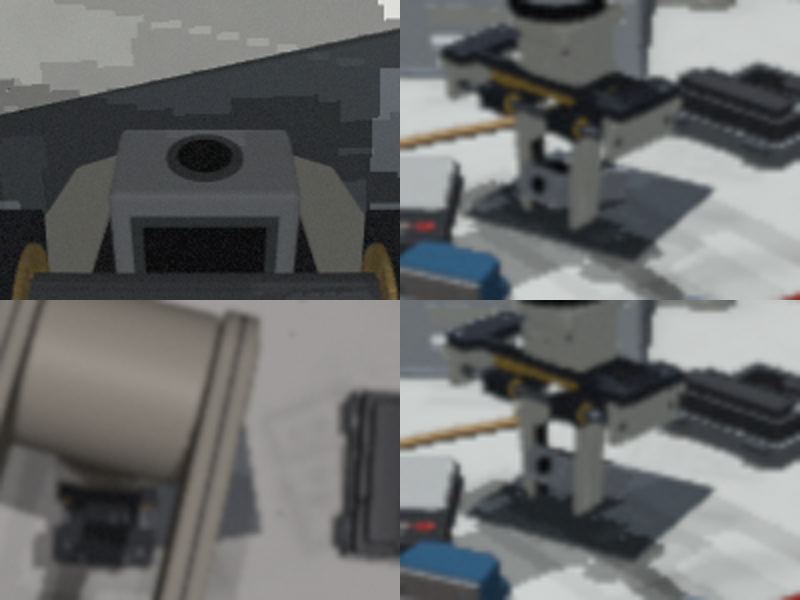

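The montage shows, in the wrist view (top left), the front face at crop rows 130-195 and the window facing up below it, so the head is window up. The face widths suggest the front may still be raised by some degrees. I'll check by ray geometry in the wrist and scene views before letting go.

```bash
python3 - <<'E'
from h import *
s=robot.read_camera('scene'); c=robot.read_camera('wrist'); print(robot.read_state()['tool_pos'],robot.read_state()['force'])
def proj(c,X):
    K=np.array([[c['fx'],0,c['cx']],[0,c['fy'],c['cy']],[0,0,1.]])
    return np.round(cv2.projectPoints(np.array(X,float),cv2.Rodrigues(np.array(c['R']))[0],np.array(c['t'],float),K,np.array(c['dist'],float))[0].reshape(-1,2),1).tolist()
# wrist: bottom-edge and top-edge rays of the front face on vertical candidates
for n,px in (('bottomL',(217,215)),('bottomR',(301,215)),('topL',(211,247)),('topR',(307,247))):
    print(n,[np.round(cast(c,[px],z)[0],3).tolist() for z in (.004,.015,.03,.05)])
for n,y,z in (('flat bot',-.056,.004),('flat top',-.058,.03),('tilt bot',-.048,.0275),('tilt top',-.056,.052)):
    print(n,'scene',proj(s,[[.484,y,z],[.525,y,z]]))
print('tips',proj(s,[[.506-.02,-.07,.0043],[.506+.02,-.07,.0043]]))
g=cv2.cvtColor(s['image'],cv2.COLOR_RGB2GRAY)
print('cols',list(range(240,272)))
for r in range(184,216): print(r,*g[r,240:272])
E
```

```text
[ 0.50599877 -0.0698375   0.0262898 ] [-2.65051637  0.65766781  5.02102451]
bottomL [[0.485, -0.053, 0.004], [0.487, -0.049, 0.015], [0.489, -0.044, 0.03], [0.492, -0.038, 0.05]]
bottomR [[0.532, -0.055, 0.004], [0.53, -0.051, 0.015], [0.528, -0.046, 0.03], [0.526, -0.039, 0.05]]
topL [[0.48, -0.072, 0.004], [0.482, -0.067, 0.015], [0.485, -0.06, 0.03], [0.489, -0.052, 0.05]]
topR [[0.535, -0.075, 0.004], [0.533, -0.069, 0.015], [0.531, -0.063, 0.03], [0.528, -0.053, 0.05]]
flat bot scene [[256.9, 212.0], [246.9, 208.2]]
flat top scene [[257.3, 204.2], [247.2, 200.5]]
tilt bot scene [[255.2, 206.1], [245.0, 202.3]]
tilt top scene [[256.8, 198.0], [246.6, 194.3]]
tips [[259.3, 210.2], [249.5, 206.5]]
cols [240, 241, 242, 243, 244, 245, 246, 247, 248, 249, 250, 251, 252, 253, 254, 255, 256, 257, 258, 259, 260, 261, 262, 263, 264, 265, 266, 267, 268, 269, 270, 271]
184 138 120 121 109 101 100 98 92 81 74 61 41 23 22 24 23 25 26 30 41 48 40 28 24 24 37 57 50 38 29 31 38
185 137 133 129 114 103 102 101 99 98 96 87 55 29 25 22 22 23 22 37 61 71 59 38 30 29 54 84 83 75 60 58 70
186 106 99 9
[... 2574 characters left out ...]
35 36 35 35 35 35 42 75 95 101 103 99 88 73 54 57 63 64 67 69 71 72
210 55 50 49 47 48 41 37 39 38 37 34 38 34 35 34 35 44 75 94 98 94 84 66 48 36 37 40 43 56 62 65 68
211 83 75 70 60 52 50 48 49 47 46 40 38 36 35 35 34 40 69 87 85 69 49 40 35 35 35 33 38 39 42 50 64
212 118 111 110 95 82 73 64 55 51 48 49 41 37 36 33 36 38 50 60 52 42 37 37 35 36 36 36 41 41 45 59 63
213 124 125 129 126 119 111 96 86 81 72 61 54 49 44 40 37 34 35 39 39 36 35 34 35 37 41 41 43 43 47 46 42
214 125 125 125 125 124 126 124 121 119 110 94 85 75 65 57 46 40 38 36 35 37 35 35 42 41 42 41 41 43 53 47 38
215 125 124 124 125 126 131 129 127 126 124 125 124 117 101 87 78 71 58 48 41 39 40 39 40 42 39 39 38 37 38 37 37
```

Both views agree that the head is window up but its front is still about 22 mm high (tilt ~17°), because it slid up in the pads, and the fingertips are on the mat. Letting go now would drop it. I'll lift in small jerks so the tail swings down again, then stand it up and regrasp.

```bash
python3 inch.py '[[0.03,0,0,-0.002,0],[0.03,0,0,-0.004,0],[0.03,0,0,-0.01,0],[0.03,0,0,-0.02,0],[0.03,0,0,0,0],[0.03,0,0,-0.025,0],[0.03,0,0,0,0],[0.03,0,0,-0.025,0],[0.03,0,0,0,0],[0.03,0,0,-0.025,0],[0.03,0,0,0,0],[0.03,0,0,0,0]]' 3
cat > ft.py <<'E'
# tilt from the window face / front face: print bright profile + edges on the wrist picture
from h import *
import sys
c=snap('wrist',sys.argv[1]); g=cv2.cvtColor(c['image'],cv2.COLOR_RGB2GRAY).astype(int)
print(robot.read_state()['tool_pos'],robot.read_state()['force'])
print('c228',g[150:290:3,228]);print('c258',g[150:290:3,258])
for r in range(190,275,12): print(r,g[r,195:325:3])
E
python3 ft.py w14.png
```

```text
t: 17.25
tool_pos: [0.5061, -0.0699, 0.136]
orientation: [2.274, 2.167, 0.001]
force: [-0.3, -0.1, -2.4]
opening: 0.0402
gripper_force: 3.0
[ 0.5054312 -0.0697305  0.1353925] [-1.11170049  0.10121708 -1.24626078]
c228 [137 140 126 124  86  57  53  54  53  52  51  40  40  41  44  41  39  79
  74  81  75  74  67  73  69  69  70  70  70  72  70  67  71  71  72  74
  73  83  69  69  41  16  24  26  36  34  41]
c258 [124 123  55  54  59  59  55  55  52  54  40  41  40  36  43  34  44  39
  40  40  39  44  77  81  47  11  13  10  14  10  10  10  32  40  62  73
  78  81  69  72  43  10  15  11  10  10  36]
190 [41 42 50 50 48 47 49 40 39 35 37 37 39 40 43 41 38 43 41 40 37 38 40 42
 34 40 40 38 38 44 41 43 42 42 42 42 39 41 40 42 44 40 40 41]
202 [76 76 83 82 84 86 83 77 78 77 77 81 78 40 40 43 41 42 41 41 37 39 40 39
 41 40 43 39 77 81 78 79 80 78 80 79 78 76 81 79 80 79 78 80]
214 [76 71 75 83 82 84 82 75 76 73 75 75 75 41 40 35 39 45 40 39 42 39 41 40
 44 39 39 39 76 78 90 93 84 75 76 78 75 77 80 76 80 76 80 80]
226 [73 76 77 72 74 74 71 69 73 71 71 72 70 68 69 71 44 34 29 16 11 21 18 13
 23 39 44 68 70 68 71 73 73 69 71 69 73 76 77 76 77 78 78 79]
238 [77 75 75 77 78 76 64 70 73 72 70 71 73 72 70 37 38 19 15 22 10 11 15 12
 16 18 34 38 75 70 71 71 73 74 70 71 64 76 78 80 79 77 77 75]
250 [77 77 78 78 78 75 65 74 69 71 71 72 71 72 70 71 74 74 53 44 37 37 41 42
 64 71 72 69 71 69 70 69 69 73 72 71 67 72 77 77 76 78 78 78]
262 [76 78 78 76 76 40 74 77 76 78 78 76 77 78 78 76 77 77 77 76 76 77 76 78
 75 77 78 79 79 74 79 74 73 77 74 76 74 44 78 75 74 77 80 78]
274 [80 78 77 76 21 22 65 72 70 46 38 12 11 10 11 18 18 10 10 10 13 17 13 18
 14 17 14 24 10 10 21 12 41 44 70 71 58 20 24 73 73 76 79 78]
```

The tilt is now about 40°. The jerks work, so a few more.

```bash
python3 inch.py '[[0.03,0,0,-0.035,0],[0.03,0,0,0,0],[0.03,0,0,0.01,0],[0.03,0,0,0.015,0],[0.03,0,0,-0.035,0],[0.03,0,0,0,0],[0.03,0,0,0.01,0],[0.03,0,0,0.015,0],[0.03,0,0,-0.035,0],[0.03,0,0,0,0],[0.03,0,0,0.01,0],[0.03,0,0,0.015,0],[0.03,0,0,-0.035,0],[0.03,0,0,0,0],[0.03,0,0,0,0]]' 3; python3 ft.py w15.png
```

```text
t: 18.8
tool_pos: [0.5056, -0.0698, 0.2003]
orientation: [-2.274, -2.167, 0.001]
force: [-0.9, -0.8, -3.0]
opening: 0.0406
gripper_force: 3.0
[ 0.50519008 -0.06966533  0.19985467] [-0.09083853 -0.40767886 -1.83841698]
c228 [113 113  47  53  53  52  47  49  85  77  72  74  74  74  73  71  72  74
  72  77  72  79  74  74  65  69  68  71  69  69  71  71  70  72  66  71
  69  72  69  68  73  72  68  54  28  34  31]
c258 [54 51 50 51 49 50 48 50 33 39 41 36 33 34 37 33 39 73 73 73 74 71 74 69
 80 71 40 33 12 10 13 11 16 11 12 10 10 37 38 74 68 71 68 56 14 19 31]
190 [ 75  74  75  73  73  75  75  84  82  81  77  72  71  75  38  32  34  38
  33  40  37  29  35  40  35  35  60  71  79  76  76  71  75  76  75  75
  77  76  93  92  89  90  92 195]
202 [72 74 74 73 72 73 72 73 71 71 76 72 73 74 74 73 71 72 75 72 75 72 71 76
 77 79 88 83 75 74 78 72 74 78 73 72 76 84 84 88 90 88 90 74]
214 [70 72 71 71 72 71 70 76 80 81 81 79 80 80 75 70 72 74 72 74 73 71 73 72
 72 80 82 82 71 74 72 75 73 74 73 71 75 79 84 86 87 83 95 92]
226 [78 74 71 72 72 71 66 68 73 69 71 72 70 70 71 72 69 68 72 73 69 72 71 72
 69 68 68 70 70 69 70 70 72 67 70 67 68 81 84 84 87 92 90 91]
238 [69 69 72 72 72 71 63 65 66 66 70 68 70 70 69 59 37 37 14 11 12 21 10 10
 13 37 38 62 67 68 70 71 67 69 70 69 65 74 74 71 71 70 71 73]
250 [69 71 72 71 74 71 63 70 69 71 67 70 70 70 70 36 39 11 15 14 10 13 14 11
 10 13 38 40 70 72 68 71 72 70 67 70 58 70 74 76 73 71 70 75]
262 [72 72 70 69 72 20 64 68 67 66 67 70 71 68 68 68 72 52 42 37 37 44 34 34
 40 55 73 72 69 73 72 69 73 70 74 69 65 22 70 71 69 74 69 73]
274 [72 73 73 68 20 22 63 69 68 67 71 69 71 70 71 70 69 75 69 70 71 67 71 70
 67 69 71 70 70 70 71 66 71 70 71 69 65 21 16 66 73 71 69 73]
```

The front face is now nearly facing up, tilt about 60°. I'll move back and lower until the tail touches, then drag it upright.

```bash
python3 inch.py '[[0.03,-0.008,0,0.01,0],[0.03,-0.01,0,0.02,0],[0.03,-0.01,0,0.025,0],[0.03,-0.007,0,0.025,0],[0.03,0,0,0.02,0],[0.03,0,0,0.015,0],[0.03,0,0,0.008,0],[0.03,0,0,0.002,0],[0.03,0,0,0,0]]' 3; for i in 1; do python3 inch.py '[[0.03,0,0,0.003,0],[0.03,0,0,0,0]]'; done; python3 inch.py '[[0.03,0,0,0.003,0],[0.03,0,0,0,0]]'; python3 inch.py '[[0.03,0,0,0.003,0],[0.03,0,0,0,0]]'
```

```text
t: 19.75
tool_pos: [0.5044, -0.1048, 0.0772]
orientation: [2.274, 2.168, 0.0]
force: [0.1, 0.4, -0.4]
opening: 0.0395
gripper_force: 3.0
t: 19.95
tool_pos: [0.5047, -0.1048, 0.0746]
orientation: [2.273, 2.167, 0.001]
force: [0.1, -0.2, -1.6]
opening: 0.0402
gripper_force: 3.0
t: 20.15
tool_pos: [0.5042, -0.1047, 0.071]
orientation: [2.274, 2.168, 0.0]
force: [0.1, 0.1, -1.3]
opening: 0.0401
gripper_force: 3.0
t: 20.35
tool_pos: [0.5039, -0.1047, 0.0676]
orientation: [-2.274, -2.167, 0.0]
force: [0.0, -0.4, -0.8]
opening: 0.0398
gripper_force: 3.0
```

```bash
python3 inch.py '[[0.03,0,0,0.003,0],[0.03,0,0,0,0],[0.03,0,0,0,0]]'; python3 inch.py '[[0.03,0,0,0.002,0],[0.03,0,0,0,0],[0.03,0,0,0,0]]'; python3 inch.py '[[0.03,0,0,0.002,0],[0.03,0,0,0,0],[0.03,0,0,0,0]]'
```

```text
t: 20.65
tool_pos: [0.5041, -0.1048, 0.0649]
orientation: [-2.274, -2.167, 0.0]
force: [0.4, -0.5, -1.2]
opening: 0.04
gripper_force: 3.0
t: 20.95
tool_pos: [0.5041, -0.1047, 0.063]
orientation: [-2.274, -2.167, 0.0]
force: [0.3, 0.3, -0.1]
opening: 0.0399
gripper_force: 3.0
t: 21.25
tool_pos: [0.5041, -0.1047, 0.0609]
orientation: [-2.274, -2.167, 0.0]
force: [0.5, -0.1, -1.6]
opening: 0.0401
gripper_force: 3.0
```

```bash
python3 inch.py '[[0.03,0,0,0.002,0],[0.03,0,0,0,0],[0.03,0,0,0,0]]'; python3 inch.py '[[0.03,0,0,0.002,0],[0.03,0,0,0,0],[0.03,0,0,0,0]]'; python3 ft.py w16.png | head -3
```

```text
t: 21.55
tool_pos: [0.5044, -0.1048, 0.0592]
orientation: [2.274, 2.167, 0.0]
force: [-0.2, 1.0, 0.4]
opening: 0.0402
gripper_force: 3.0
t: 21.85
tool_pos: [0.5044, -0.1047, 0.0571]
orientation: [2.274, 2.167, 0.0]
force: [0.0, 1.6, 2.2]
opening: 0.0399
gripper_force: 3.0
[ 0.50436105 -0.10474834  0.05713759] [-0.17729026  1.69706195  0.82003785]
c228 [68 66 69 70 69 69 69 69 57 58 56 60 58 56 60 45 46 44 45 46 44 45 49 99
 83 83 83 83 85 85 85 88 86 85 82 85 84 87 85 85 84 84 67 34 38 40 40]
```

```bash
python3 inch.py '[[0.03,-0.005,0,-0.0012,0],[0.03,-0.005,0,-0.001,0],[0.03,0,0,0,0]]'; python3 inch.py '[[0.03,-0.005,0,-0.0006,0],[0.03,-0.005,0,-0.0003,0],[0.03,0,0,0,0]]';python3 inch.py '[[0.03,-0.005,0,0,0],[0.03,-0.005,0,0.0004,0],[0.03,0,0,0,0]]'; python3 ft.py w17.png
```

```text
t: 22.2
tool_pos: [0.5035, -0.1157, 0.0592]
orientation: [2.275, 2.167, -0.001]
force: [0.2, 0.1, -2.4]
opening: 0.0401
gripper_force: 3.0
t: 22.5
tool_pos: [0.5032, -0.1255, 0.0602]
orientation: [2.275, 2.167, -0.0]
force: [-0.1, -0.3, -1.4]
opening: 0.04
gripper_force: 3.0
t: 22.8
tool_pos: [0.5027, -0.1354, 0.0597]
orientation: [2.274, 2.167, -0.0]
force: [-0.3, 0.4, -1.3]
opening: 0.0399
gripper_force: 3.0
[ 0.50269261 -0.13509453  0.05969143] [ 0.34617499 -0.07486523 -1.36149154]
c228 [65 66 68 68 67 64 64 65 55 57 56 57 54 56 55 49 44 46 49 47 44 45 47 81
 85 86 84 80 82 86 85 85 87 86 87 85 85 85 87 86 85 86 69 36 31 42 43]
c258 [ 60  67  56  59  59  59  59  56  57  54  58  57  58  57  59  55  43  44
  47  47  43  42  45  99 101  59  46  11  16  20  20  16  20  21  17  24
  49  45  86  85  86  86  71  22  13  14  46]
190 [46 50 44 47 44 61 56 61 58 56 61 55 54 60 56 58 56 58 56 57 55 54 57 53
 47 45 49 40 49 48 47 45 54 60 58 59 56 59 57 61 57 59 61 61]
202 [48 45 46 45 46 44 50 45 48 45 49 43 48 45 49 44 45 44 48 45 43 45 44 47
 44 45 46 46 44 46 45 47 48 43 46 46 49 46 45 47
[... 237 characters left out ...]
7  53  55  45  50  82  85  83  84  85  84  86  82  84  84  84  81
  62  54  57  59  56  49  43  43]
238 [90 89 90 87 89 87 77 85 84 82 86 85 86 85 84 44 43 18 22 27 10 10 19 12
 10 16 49 49 83 81 85 86 85 87 83 85 74 85 89 87 88 87 92 83]
250 [ 87  90  88  90  86  89  83  85  89  85  85  85  84  85  84  45  42  28
  18  12  17  18  18  19  18  33  43  54  87  85 100  90  82  86  86  88
  81  87  88  90  89  85  87  87]
262 [85 87 88 91 87 34 83 82 84 86 85 86 87 82 85 84 84 86 82 63 49 48 53 64
 85 86 86 87 84 85 84 86 85 86 82 84 82 26 86 87 88 89 88 88]
274 [89 89 86 82 17 26 75 80 78 78 80 79 80 80 80 79 77 81 76 79 80 78 80 82
 79 79 78 78 80 79 78 78 77 77 79 79 75 22 27 83 91 87 88 83]
```

The front face is now square to the camera axis (camera tilted 15°), so the tilt is about 75°. It needs some press and a short drag to come upright.

```bash
python3 inch.py '[[0.03,0,0,0.0015,0],[0.03,0,0,0.001,0],[0.03,0,0,0,0]]'; python3 inch.py '[[0.03,-0.004,0,0,0],[0.03,-0.004,0,0,0],[0.03,0,0,0,0]]';python3 inch.py '[[0.03,-0.004,0,0,0],[0.03,-0.003,0,0.0005,0],[0.03,0,0,0,0]]'; python3 tl.py w18.png | tail -4; python3 ft.py w18b.png
```

```text
t: 23.15
tool_pos: [0.5028, -0.1346, 0.0572]
orientation: [-2.274, -2.168, -0.0]
force: [0.3, -1.1, -1.3]
opening: 0.0399
gripper_force: 3.0
t: 23.45
tool_pos: [0.5023, -0.1433, 0.0572]
orientation: [2.274, 2.167, -0.0]
force: [0.2, -0.1, -1.2]
opening: 0.0398
gripper_force: 3.0
t: 23.75
tool_pos: [0.5022, -0.1503, 0.057]
orientation: [2.274, 2.167, 0.0]
force: [-0.0, -0.4, -0.0]
opening: 0.04
gripper_force: 3.0
254 210 305 504 -137 79
260 209 307 504 -137 83
tilt 57.652115
[-0.14953686 -0.80469145  0.39671453] [ 0.50220081 -0.15016484  0.05692542]
[ 0.50218505 -0.15004189  0.05688551] [-0.25258553 -0.08744928 -0.68024142]
c228 [ 63  66  63  64  66  66  66  63  56  55  59  59  54  59  56  47  47  47
  47  49  46  45  59 103  84  87  85  86  85  85  85  86  89  86  86  87
  84  85  83  85  87  81  69  34  34  39  42]
c258 [ 64  56  56  61  56  56  59  54  55  53  55  55  57  58  57  58  44  50
  43  41  47  48  44 104 104  51  45  15  11  10  14  20  22  10  11  16
  44  49  87  87  81  81  70  26  11  19  42]
190 [45 45 49 46 59 54 55 56 58 57 59 57 55 56 56 57 57 53 59 59 58 60 56 5
[... 336 characters left out ...]
7 46]
226 [47 45 43 45 44 44 64 81 86 81 84 86 85 85 84 85 84 84 59 47 47 51 43 46
 68 84 85 86 83 86 87 84 83 85 82 82 63 42 59 56 56 44 43 49]
238 [86 90 90 87 88 88 76 82 85 84 88 83 83 82 85 44 43 14 10 15 17 19 12 21
 15 18 48 46 82 83 87 85 86 81 85 84 74 92 85 90 87 88 90 88]
250 [88 90 91 89 87 91 78 84 85 85 86 86 86 86 84 40 45 34 11 18 17 20 13 16
 21 39 47 57 89 83 86 87 84 85 88 88 78 85 88 87 87 88 87 88]
262 [87 86 89 86 86 37 81 87 83 86 84 82 84 87 82 84 84 83 82 74 57 52 52 77
 88 86 86 85 84 85 83 84 85 86 92 83 80 35 84 89 85 89 88 85]
274 [88 85 86 83 25 24 74 73 77 75 75 78 76 77 76 76 78 78 80 76 76 77 79 79
 76 76 76 76 77 80 80 76 77 78 79 77 69 28 20 82 89 89 86 89]
```

The socket's aspect and size say the tilt is only about 46°, so the tail slides when dragged. I'll shake further, with sharp starts upward and sharp stops downward, so the tail swings under.

```bash
python3 inch.py '[[0.03,0.003,0,-0.04,0],[0.03,0.006,0,-0.03,0],[0.03,0.01,0,-0.02,0],[0.03,0.02,0,-0.01,0],[0.03,0,0,0,0],[0.03,0,0,0.01,0],[0.03,0,0,0.025,0],[0.03,0,0,0.04,0],[0.03,0,0,-0.045,0],[0.03,0,0,-0.025,0],[0.03,0,0,-0.01,0],[0.03,0,0,0.01,0],[0.03,0,0,0.025,0],[0.03,0,0,0.04,0],[0.03,0,0,-0.045,0],[0.03,0,0,-0.025,0],[0.03,0,0,-0.01,0],[0.03,0,0,0,0]]' 3
cat > sk.py <<'E'
# cable-socket ellipse and face edges in the wrist picture -> tilt of the front face
from h import *
import sys
c=snap('wrist',sys.argv[1]); g=cv2.cvtColor(c['image'],cv2.COLOR_RGB2GRAY)
st=robot.read_state(); print(st['tool_pos'],st['force'])
m=np.zeros_like(g); m[195:282,225:292]=(g[195:282,225:292]<30)
k=max(cv2.findContours(m,cv2.RETR_EXTERNAL,cv2.CHAIN_APPROX_NONE)[0],key=lambda q:cv2.contourArea(q) if q[:,0,1].mean()<268 else 0)
x,y,w,h=cv2.boundingRect(k); print('socket rows',y,y+h,'cols',x,x+w,'aspect',round(h/w,2))
print('c228',g[150:290:3,228])
E
python3 sk.py w19.png
```

```text
t: 25.65
tool_pos: [0.5043, -0.1111, 0.1666]
orientation: [2.273, 2.166, 0.001]
force: [0.1, 0.0, -1.4]
opening: 0.0399
gripper_force: 3.0
[ 0.50358874 -0.11081296  0.16551557] [ 0.05080939 -0.32581507 -2.68543671]
socket rows 236 264 cols 244 272 aspect 1.0
c228 [ 60  54  52  54  54  52  52  52  49  50  48  40  75  76  77  75  76  77
  76  78  77  74  76  77  70  77  75  78  76  77  79  79  79  80  79  80
  78  80  78  79  83  82  77  61 193 195  38]
```

```bash
python3 inch.py '[[0.03,0,0,0.01,0],[0.03,0,0,0.025,0],[0.03,0,0,0.04,0],[0.03,0,0,-0.045,0],[0.03,0,0,-0.025,0],[0.03,0,0,0.01,0],[0.03,0,0,0.02,0],[0.03,0,0,0.03,0],[0.03,0,0,0.02,0],[0.03,0,0,0,0]]' 3; python3 sk.py w20.png; python3 inch.py '[[0.03,0,0,0.004,0],[0.03,0,0,0,0]]'
```

```text
t: 26.7
tool_pos: [0.4996, -0.1094, 0.0758]
orientation: [-2.268, -2.162, 0.007]
force: [-0.4, -0.1, -3.0]
opening: 0.0398
gripper_force: 3.0
[ 0.50110772 -0.10986386  0.07816643] [-1.0883188   0.37312828 -1.71355005]
socket rows 237 264 cols 246 272 aspect 1.04
c228 [69 70 69 71 71 67 60 60 61 58 61 56 58 57 58 44 46 48 43 44 47 50 48 42
 75 90 92 92 89 92 93 92 93 94 91 93 96 94 96 94 95 95 91 80 79 77 40]
t: 26.95
tool_pos: [0.5043, -0.1109, 0.0782]
orientation: [2.273, 2.167, 0.001]
force: [0.1, 0.4, -1.8]
opening: 0.04
gripper_force: 3.0
```

```bash
python3 inch.py '[[0.03,0,0,0.003,0],[0.03,0,0,0.002,0],[0.03,0,0,0,0]]'; python3 inch.py '[[0.03,0,0,0.002,0],[0.03,0,0,0,0]]';  python3 inch.py '[[0.03,0,0,0.002,0],[0.03,0,0,0,0]]'; python3 sk.py w21.png | head -2
```

```text
t: 27.25
tool_pos: [0.504, -0.1108, 0.0728]
orientation: [2.274, 2.167, 0.0]
force: [0.5, 1.2, -1.5]
opening: 0.0397
gripper_force: 3.0
t: 27.45
tool_pos: [0.5041, -0.1108, 0.0711]
orientation: [2.274, 2.167, 0.0]
force: [-2.0, 1.3, 2.2]
opening: 0.0402
gripper_force: 3.0
t: 27.65
tool_pos: [0.5041, -0.1108, 0.0688]
orientation: [2.274, 2.167, 0.0]
force: [-0.7, 0.4, 3.0]
opening: 0.0399
gripper_force: 3.0
[ 0.504072   -0.11079134  0.06885219] [-1.46920073  0.0748461   3.72970088]
socket rows 237 265 cols 245 272 aspect 1.04
```

```bash
python3 inch.py '[[0.03,-0.004,0,-0.0003,0],[0.03,-0.004,0,-0.0003,0],[0.03,-0.004,0,-0.0002,0],[0.03,0,0,0,0]]'; python3 inch.py '[[0.03,-0.004,0,0,0],[0.03,-0.004,0,0,0],[0.03,-0.004,0,0,0],[0.03,0,0,0,0]]';  python3 sk.py w22.png
```

```text
t: 28.1
tool_pos: [0.5031, -0.1234, 0.0692]
orientation: [-2.275, -2.167, 0.001]
force: [0.3, 0.1, -0.6]
opening: 0.0402
gripper_force: 3.0
t: 28.5
tool_pos: [0.5027, -0.1353, 0.0695]
orientation: [2.275, 2.167, -0.0]
force: [0.3, -0.0, -1.8]
opening: 0.0403
gripper_force: 3.0
[ 0.50267612 -0.1350592   0.06948299] [-0.02253639  1.12944589 -1.58508229]
socket rows 242 269 cols 245 272 aspect 1.0
c228 [ 66  64  65  66  69  66  65  57  57  58  58  56  59  59  60  55  45  50
  47  44  44  45  45  47  61  73  92  95  95  92  93  94  93  95  94  96
  94  93  95  93  91  91  92  92  86 197  41]
```

```bash
python3 inch.py '[[0.03,0,0,0.0015,0],[0.03,0,0,0.0015,0],[0.03,0,0,0,0]]'; python3 inch.py '[[0.03,-0.004,0,0.0002,0],[0.03,-0.004,0,0.0003,0],[0.03,0,0,0,0]]';  python3 inch.py '[[0.03,0,0,0.0015,0],[0.03,0,0,0,0]]'; python3 sk.py w23.png
```

```text
t: 28.85
tool_pos: [0.5029, -0.1347, 0.0667]
orientation: [2.274, 2.168, 0.0]
force: [-2.0, 0.2, 3.0]
opening: 0.0399
gripper_force: 3.0
t: 29.15
tool_pos: [0.5024, -0.1433, 0.0659]
orientation: [2.274, 2.167, -0.0]
force: [0.1, -1.4, 0.6]
opening: 0.0397
gripper_force: 3.0
t: 29.35
tool_pos: [0.5024, -0.143, 0.0646]
orientation: [2.274, 2.167, -0.0]
force: [-0.1, -1.6, 2.2]
opening: 0.0401
gripper_force: 3.0
[ 0.50244296 -0.14293701  0.0645978 ] [-0.32348448 -1.0046787   1.91448811]
socket rows 251 279 cols 244 273 aspect 0.97
c228 [69 65 62 62 65 66 64 54 56 55 56 59 55 57 55 59 50 46 48 46 44 48 65 64
 64 65 65 80 80 90 96 92 94 93 92 90 94 89 89 90 89 90 90 89 89 91 42]
```

```bash
python3 inch.py '[[0.03,-0.004,0,0.0002,0],[0.03,-0.003,0,0.0003,0],[0.03,0,0,0.001,0],[0.03,0,0,0,0]]'; python3 sk.py w24.png; python3 tl.py w24b.png
```

```text
t: 29.8
tool_pos: [0.5019, -0.1501, 0.063]
orientation: [2.274, 2.167, -0.001]
force: [-1.2, -1.8, 1.9]
opening: 0.0398
gripper_force: 3.0
[ 0.50199353 -0.15000997  0.0630717 ] [-1.24257687 -0.34374788  1.49600367]
socket rows 223 225 cols 228 289 aspect 0.03
c228 [68 64 64 65 64 61 63 60 58 59 57 57 58 59 57 56 46 45 53 67 66 67 70 63
 68 69 69 66 72 69 78 87 89 90 89 88 87 88 87 90 89 88 90 88 86 87 47]
170 213 298 504 -105 60
176 207 281 497 -112 39
182 228 312 511 -112 59
188 205 296 502 -111 72
194 219 307 507 -115 68
200 221 298 505 -123 48
206 228 288 504 -140 4
212 224 291 503 -137 26
218 221 294 504 -135 42
224 227 289 503 -149 14
230 215 300 504 -133 67
236 217 299 504 -138 63
242 209 307 504 -130 87
248 209 307 504 -132 88
254 209 307 504 -135 89
260 239 307 511 -164 37
tilt 83.19365
[-1.1624211 -1.1992859  2.9932202] [ 0.50200004 -0.14992599  0.06306502]
```

The grooved back is now visible, running from y=-0.140 at the mat to -0.133 near the top, so it is about 6° from upright. One last nudge, then release while it stands.

```bash
python3 inch.py '[[0.03,-0.004,0,0,0],[0.03,-0.003,0,0.0005,0],[0.03,0,0,0.0005,0],[0.03,0,0,0,0]]'; python3 tl.py w25.png | sed -n '6,14p;18p'
```

```text
t: 30.3
tool_pos: [0.5016, -0.1571, 0.0621]
orientation: [2.274, 2.167, -0.001]
force: [-0.8, -1.0, 1.5]
opening: 0.0397
gripper_force: 3.0
200 228 288 503 -144 2
206 232 284 503 -157 -28
212 223 293 504 -142 33
218 228 288 503 -155 5
224 227 289 503 -157 13
230 205 301 502 -133 82
236 224 292 503 -157 32
242 210 305 503 -139 83
248 208 307 503 -139 88
[-1.34486878 -1.61282669  2.51668906] [ 0.50165026 -0.1570016   0.06210191]
```

```bash
python3 inch.py '[[0.042,0,0,0,0],[0.046,0,0,0,0],[0.05,0,0,0,0]]' 3; python3 inch.py '[[0.052,0,0,-0.01,0],[0.052,0,0,-0.012,0],[0.052,0,0,-0.01,0],[0.052,0,0,0,0]]'; python3 tl.py w26.png | sed -n '6,18p'
```

```text
t: 30.65
tool_pos: [0.5016, -0.1565, 0.0619]
orientation: [-2.274, -2.167, -0.0]
force: [-0.5, -0.2, -0.1]
opening: 0.0487
gripper_force: 0.0
t: 31.05
tool_pos: [0.5034, -0.1574, 0.0969]
orientation: [2.271, 2.165, 0.003]
force: [0.2, -0.3, 0.2]
opening: 0.052
gripper_force: 0.0
200 224 286 504 -142 43
206 229 280 502 -159 2
212 218 290 503 -140 73
218 222 282 501 -155 40
224 218 299 506 -140 93
230 208 293 502 -140 101
236 206 305 504 -135 122
242 212 305 505 -140 115
248 212 304 505 -143 114
254 212 304 505 -146 115
260 211 305 505 -147 118
tilt 87.35691
[0.11848684 0.7928715  0.42831758] [ 0.50282337 -0.15718856  0.0957536 ]
```

It stands freely: the back is at y≈-0.141 and vertical. I'll regrip near the top and lay it down, keeping some press on the tail.

```bash
python3 inch.py '[[0.03,0,0,0,0],[0.03,0,0,0,0],[0.03,0,0,0,0]]' 3; python3 inch.py '[[0.03,0.005,0,0.0006,0],[0.03,0.005,0,0,0],[0.03,0.004,0,0,0],[0.03,0,0,0,0]]'; python3 inch.py '[[0.03,0.005,0,0.0003,0],[0.03,0.005,0,0.0003,0],[0.03,0.004,0,0.0003,0],[0.03,0,0,0,0]]'; python3 tl.py w27.png | sed -n '6,18p'
```

```text
t: 31.4
tool_pos: [0.5013, -0.1566, 0.0935]
orientation: [-2.273, -2.167, 0.001]
force: [0.1, 0.3, -0.4]
opening: 0.04
gripper_force: 3.0
t: 31.8
tool_pos: [0.5024, -0.1419, 0.0934]
orientation: [-2.273, -2.168, -0.0]
force: [-0.1, -0.1, 1.6]
opening: 0.0399
gripper_force: 3.0
t: 32.2
tool_pos: [0.5029, -0.128, 0.0922]
orientation: [-2.273, -2.168, -0.0]
force: [-0.7, 0.4, 0.9]
opening: 0.0401
gripper_force: 3.0
200 205 289 500 -97 91
206 215 280 498 -113 49
212 205 287 499 -104 89
218 229 295 507 -120 54
224 212 296 503 -109 94
230 221 295 504 -119 75
236 217 299 505 -116 92
242 219 297 504 -122 85
248 219 297 504 -124 86
254 212 297 503 -121 100
260 219 297 504 -130 88
tilt 69.3327
[ 0.32110906  0.12320072 -0.02804753] [ 0.50289182 -0.12824188  0.09228489]
```

```bash
python3 sk.py w28.png; python3 - <<'E'
import cv2
g=cv2.cvtColor(cv2.imread('pics/w28.png'),cv2.COLOR_BGR2GRAY); h=cv2.cvtColor(cv2.imread('pics/w26.png'),cv2.COLOR_BGR2GRAY)
for n,a in (('now',g),('upright',h)): print(n,a[190:300:2,258])
E
```

```text
[ 0.50289322 -0.12842758  0.09232261] [-0.37143645  0.43289484 -0.79208809]
socket rows 237 261 cols 247 269 aspect 1.09
c228 [ 70  66  68  67  68  58  56  61  56  58  56  57  56  61  54  45  47  48
  45  45  50  45  82  82  85  87  97  93  93  95  97  95  95  91  95  97
  96  94  93  95  94  82 194 213 213 210  39]
now [ 50  46  45  46  44  44  47  43  43  45  46  47  46  46  47  46  34  81
  90  93  97  52  50  53  29  23  30  24  27  24  19  30  27  27  21  26
  49  53  84  95  91  85 171 219 217 216 214 214 178  43  49  57  52  49
  47]
upright [ 70  57  68  26  56  58  28  68  28  69  72  69  70  69  69  68  81  87
  86  85  65  43  49  17  17  21  19  23  22  22  14  11  15  32  48  64
  88  85 119 209 207 209 206 209 211 212 210 217 183  41  47  57  48  51
  53]
```

```bash
python3 inch.py '[[0.03,0.005,0,0.0012,0],[0.03,0.004,0,0.0012,0],[0.03,0.004,0,0.0013,0],[0.03,0,0,0,0]]'; python3 inch.py '[[0.03,0.0045,0,0.0016,0],[0.03,0.004,0,0.002,0],[0.03,0.004,0,0.0024,0],[0.03,0,0,0,0]]'; python3 sk.py w29.png|head -2; python3 -c "
import cv2
g=cv2.cvtColor(cv2.imread('pics/w29.png'),cv2.COLOR_BGR2GRAY);print(g[190:300:2,235])"
```

```text
t: 32.7
tool_pos: [0.5036, -0.1151, 0.0886]
orientation: [-2.273, -2.168, -0.0]
force: [0.2, 1.1, -0.1]
opening: 0.0397
gripper_force: 3.0
t: 33.1
tool_pos: [0.5042, -0.1025, 0.0825]
orientation: [-2.273, -2.168, -0.0]
force: [-0.0, 0.3, -0.0]
opening: 0.0401
gripper_force: 3.0
[ 0.50414913 -0.10288239  0.08253157] [ 0.83616757  0.05884699 -0.79960862]
socket rows 232 255 cols 247 270 aspect 1.0
[ 59  54  47  45  45  49  42  50  46  45  47  44  49  44  43  44  83  89
  86  86  85  88  85  86  85  85  83  85  83  84  88  84  86  87  85  87
  82  87  84  84  70  38  15  15  24  44  68 126  86  43  42  48  47  53
  48]
```

```bash
python3 inch.py '[[0.03,0.004,0,0.0024,0],[0.03,0.004,0,0.0026,0],[0.03,0.0032,0,0.003,0],[0.03,0,0,0,0]]'; python3 sk.py w30.png|head -2;  python3 inch.py '[[0.03,0.0035,0,0.003,0],[0.03,0.0032,0,0.0032,0],[0.03,0.003,0,0.0033,0],[0.03,0,0,0,0]]'; python3 sk.py w31.png|head -2; python3 -c "
import cv2
g=cv2.cvtColor(cv2.imread('pics/w31.png'),cv2.COLOR_BGR2GRAY);print(g[190:300:2,235])"
```

```text
t: 33.55
tool_pos: [0.5046, -0.0914, 0.0743]
orientation: [-2.273, -2.168, 0.0]
force: [0.2, 0.4, -0.8]
opening: 0.0401
gripper_force: 3.0
[ 0.5045773  -0.09173686  0.07444108] [-0.49909561  0.48736169 -0.50730902]
socket rows 230 251 cols 247 270 aspect 0.91
t: 34.0
tool_pos: [0.5049, -0.0819, 0.0646]
orientation: [-2.273, -2.167, 0.001]
force: [-0.5, 0.1, -1.4]
opening: 0.0401
gripper_force: 3.0
[ 0.5049471  -0.08208855  0.06488154] [-0.82373991 -0.08388747 -0.55036435]
socket rows 229 247 cols 247 270 aspect 0.78
[61 57 58 51 54 45 48 45 46 44 47 46 47 45 47 47 76 76 82 79 76 81 78 81
 80 79 80 79 78 81 78 81 79 82 91 89 82 80 52 41 14 11 10 14 10 15 11 10
 35 45 42 48 47 55 52]
```

The socket aspect (0.91, then 0.78) gives 48° and then 62° past upright, so the rotation is tracking the plan this time.

```bash
python3 inch.py '[[0.03,0.003,0,0.0035,0],[0.03,0.0027,0,0.0037,0],[0.03,0.0022,0,0.0037,0],[0.03,0,0,0,0]]'; python3 inch.py '[[0.03,0.0022,0,0.004,0],[0.03,0.002,0,0.004,0],[0.03,0.0018,0,0.004,0],[0.03,0,0,0,0]]'; python3 sk.py w32.png|head -2
```

```text
t: 34.45
tool_pos: [0.5052, -0.0741, 0.0537]
orientation: [-2.273, -2.167, 0.001]
force: [0.8, 0.2, -1.3]
opening: 0.0402
gripper_force: 3.0
t: 34.85
tool_pos: [0.5054, -0.0682, 0.0416]
orientation: [-2.273, -2.167, 0.001]
force: [-0.2, 0.6, -0.8]
opening: 0.0401
gripper_force: 3.0
[ 0.50554637 -0.06827295  0.04193783] [ 0.32044647  0.20125262 -0.90638718]
socket rows 229 242 cols 247 270 aspect 0.57
```

```bash
python3 inch.py '[[0.03,0.0013,0,0.0035,0],[0.03,0.001,0,0.0035,0],[0.03,0.0007,0,0.003,0],[0.03,0,0,0,0]]'; python3 sk.py w33.png|head -2;python3 inch.py '[[0.03,0.0003,0,0.002,0],[0.03,0,0,0.001,0],[0.03,0,0,0,0]]'; python3 sk.py w34.png|head -2
```

```text
t: 35.3
tool_pos: [0.5058, -0.0653, 0.0319]
orientation: [-2.274, -2.167, 0.0]
force: [0.2, 0.2, -0.1]
opening: 0.0399
gripper_force: 3.0
[ 0.5058212  -0.06538716  0.03207964] [-0.80963983 -0.82391638 -0.6980269 ]
socket rows 230 240 cols 247 271 aspect 0.42
t: 35.65
tool_pos: [0.5062, -0.0653, 0.0296]
orientation: [2.274, 2.167, 0.0]
force: [-1.7, -0.2, 1.8]
opening: 0.0402
gripper_force: 3.0
[ 0.50622226 -0.06529796  0.02960674] [-0.67653446  1.32571904  2.06988871]
socket rows 231 241 cols 247 270 aspect 0.43
```

```bash
python3 inch.py '[[0.03,0,0,0.001,0],[0.03,0,0,0,0]]'; python3 - <<'E'
from h import *
c=snap('wrist','w35.png'); s=snap('scene','s35.png'); g=cv2.cvtColor(c['image'],cv2.COLOR_RGB2GRAY)
print(g[210:290:2,233]); 
for r in (224,228,232,236,240,246,250): print(r,g[r,205:225],g[r,296:314])
q=cv2.cvtColor(s['image'],cv2.COLOR_RGB2GRAY)
for r in range(194,216): print(r,*q[r,238:262])
def proj(c,X):
    K=np.array([[c['fx'],0,c['cx']],[0,c['fy'],c['cy']],[0,0,1.]])
    return np.round(cv2.projectPoints(np.array(X,float),cv2.Rodrigues(np.array(c['R']))[0],np.array(c['t'],float),K,np.array(c['dist'],float))[0].reshape(-1,2),1).tolist()
for y in (-.054,-.057,-.06):
  for z in (.004,.012,.03): print(y,z,proj(c,[[.506,y,z]]),proj(s,[[.486,y,z],[.526,y,z]]))
E
```

```text
t: 35.9
tool_pos: [0.5062, -0.0653, 0.0286]
orientation: [2.274, 2.167, 0.0]
force: [-1.3, -0.2, 3.9]
opening: 0.04
gripper_force: 3.0
[47 48 45 47 48 48 42 43 41 51 70 68 69 70 67 69 74 71 70 83 82 87 86 84
 69 46 41 13 13 18 10 23 10 18 18 11 18 20 27 45]
224 [43 48 45 46 47 44 46 42 46 43 43 47 46 45 41 44 47 46 45 44] [47 48 43 43 44 44 46 45 43 47 41 47 45 47 47 45 43 45]
228 [47 48 45 47 46 54 68 75 88 87 89 88 89 85 77 52 46 47 42 45] [49 74 88 85 87 91 86 89 82 67 50 49 48 48 42 47 40 47]
232 [88 85 87 86 87 87 87 87 87 87 87 88 89 76 54 19 23 44 66 70] [24 44 70 86 87 89 90 86 88 89 85 87 87 90 89 89 87 89]
236 [87 86 86 90 86 85 85 88 90 88 90 83 66 29 25 27 42 63 70 69] [12 27 44 73 87 88 89 86 84 89 87 90 88 91 89 90 88 88]
240 [87 87 87 88 89 88 85 88 87 88 84 65 13 27 19 48 67 69 72 72] [49 21 22 23 63 87 88 88 85 88 86 88 87 87 86 88 91 89]
246 [86 87 87 86 87 87 87 87 86 68 25 23 22 44 63 66 69 69 70 73] [67 55 32 26 23 20 64 82 89 88 88 88 85 86 87 91 88 88]
250 [87 86 87 87 88 88 86 80 52 25 25 21 40 68 83 84 82 85 87 86] [86 81 69 39 11 27 13 57 78 85 89 90 88 86 8
[... 1697 characters left out ...]
 122 119 110 92 82 74 61 49 41 38 37 37 35 35 37
215 124 124 125 125 127 132 130 128 127 125 124 124 121 120 110 98 86 70 59 52 45 41 38 41
-0.054 0.004 [[254.6, 221.5]] [[256.0, 212.1], [246.2, 208.3]]
-0.054 0.012 [[254.4, 226.5]] [[256.0, 209.8], [246.2, 206.0]]
-0.054 0.03 [[254.1, 239.8]] [[255.9, 204.5], [246.1, 200.8]]
-0.057 0.004 [[254.8, 226.5]] [[256.6, 211.7], [246.8, 208.0]]
-0.057 0.012 [[254.7, 231.8]] [[256.6, 209.4], [246.8, 205.7]]
-0.057 0.03 [[254.4, 245.5]] [[256.6, 204.2], [246.7, 200.5]]
-0.06 0.004 [[255.1, 231.5]] [[257.2, 211.4], [247.5, 207.7]]
-0.06 0.012 [[255.0, 236.9]] [[257.2, 209.1], [247.4, 205.4]]
-0.06 0.03 [[254.7, 251.1]] [[257.2, 203.8], [247.3, 200.2]]
```

The head lies flat: the front face edges in both views match z=0.004 to 0.030, with the front at y≈-0.0585. The middle is about 8 mm off the mat's centre, so I'll slide it over while still gripped, then release and retreat.

```bash
python3 inch.py '[[0.03,-0.002,0,-0.001,0],[0.03,-0.003,-0.001,0,0],[0.03,-0.003,-0.001,0,0],[0.03,0,0,0.0005,0],[0.03,0,0,0,0]]' 4; python3 sk.py w36.png | head -2; python3 inch.py '[[0.042,0,0,0,0],[0.046,0,0,0,0],[0.055,0,0,0,0],[0.06,0,0,0,0],[0.065,0,0,0,0],[0.065,0,0,-0.005,0],[0.065,0,0,-0.015,0],[0.065,0,0,-0.03,0],[0.065,0,0,-0.04,0],[0.065,0,0,-0.04,0],[0.065,0,0,-0.03,0],[0.065,0,0,0,0]]'; python3 inch.py '[[0.065,-0.03,0,0,0],[0.065,-0.04,0,0,0],[0.065,-0.04,0,0,0],[0.065,-0.03,0,0,0],[0.065,0,0,0,0],[0.065,0,0,0,0]]'
python3 - <<'E'
from h import *
c=snap('wrist','w37.png'); g=cv2.cvtColor(c['image'],cv2.COLOR_RGB2GRAY)
uv=[]
K=np.array([[c['fx'],0,c['cx']],[0,c['fy'],c['cy']],[0,0,1.]])
for X in ([.5025,-.1084,.03],[.5025,-.0664,.03],[.5025,-.1504,.03],[.4825,-.1084,.03],[.5225,-.1084,.03]):
    uv.append(cv2.projectPoints(np.array([X]),cv2.Rodrigues(np.array(c['R']))[0],np.array(c['t'],float),K,np.array(c['dist'],float))[0].ravel())
print(np.round(uv,1)); u,v=np.round(uv[0]).astype(int)
print('row',v,list(g[v,u-40:u+40:2])); print('col',u,list(g[max(v-75,0):v+75:3,u]))
E
```

```text
t: 36.5
tool_pos: [0.5036, -0.0733, 0.0288]
orientation: [-2.274, -2.167, 0.0]
force: [0.2, 0.2, -0.8]
opening: 0.0399
gripper_force: 4.0
[ 0.50359509 -0.07323914  0.02883035] [-0.49283216 -1.5102552  -0.84481739]
socket rows 232 241 cols 246 270 aspect 0.38
t: 37.75
tool_pos: [0.5067, -0.0739, 0.1951]
orientation: [2.268, 2.162, 0.008]
force: [0.1, -0.2, 0.7]
opening: 0.0652
gripper_force: 0.0
t: 38.35
tool_pos: [0.4964, -0.213, 0.1881]
orientation: [-2.275, -2.165, 0.0]
force: [-0.3, 0.2, -0.3]
opening: 0.065
gripper_force: 0.0
[[257.8  72.3]
 [255.5  22.1]
 [260.1 119.9]
 [235.6  73.4]
 [280.1  71.2]]
row 72 [np.uint8(57), np.uint8(55), np.uint8(56), np.uint8(56), np.uint8(56), np.uint8(60), np.uint8(60), np.uint8(60), np.uint8(45), np.uint8(59), np.uint8(104), np.uint8(113), np.uint8(111), np.uint8(114), np.uint8(113), np.uint8(115), np.uint8(113), np.uint8(116), np.uint8(113), np.uint8(112), np.uint8(116), np.uint8(114), np.uint8(115), np.uint8(112), np.uint8(114), np.uint8(115), np.uint8(113), np.uint8(117), np.uint8(115), np.uint8(113), np.uint8(118), np.uint8(87), np.uint8(58), np.uint8(60), np.uint8(61), np.uint8(57), np.uint8(58), np.uint8(59), np.uint8(59), np.uint8(61)]
col 258 [np.uint8(87), np.uint8(86), np.uint8(86), np.uint8(85), np.uint8(85), np.uint8(83), np.uint8(87), np.uint8(72), np.uint8(115), np.uint8(94), np.uint8(52), np.uint8(32), np.uint8(33), np.uint8(31), np.uint8(27), np.uint8(26), np.uint8(32), np.uint8(40), np.uint8(36), np.uint8(34), np.uint8(39), np.uint8(57), np.uint8(110), np.uint8(113), np.uint8(116), np.uint8(115), np.uint8(114), np.uint8(60), np.uint8(39), np.uint8(33), np.uint8(33), np.uint8(33), np.uint8(33), np.uint8(31), np.uint8(35), np.uint8(28), np.uint8(21), np.uint8(48), np.uint8(96), np.uint8(90), np.uint8(38), np.uint8(49), np.uint8(50), np.uint8(56), np.uint8(57), np.uint8(57), np.uint8(62), np.uint8(50), np.uint8(56)]
```

The head lies flat, with its two dark windows up. It spans rows 22-118 and columns 237-280, and a head centred on the mat would project to rows 22-120 and columns 236-280. Handing in.

```bash
python3 -c "
from plant import robot
print(robot.close_job())"
```

```text
the job is handed in; nothing more can be done
None
```

The job is handed in at about 38 s of the 51 s allowed: the sensor head lies flat, window up, within about 2 mm of the mat's centre as measured; the first lay-down slipped in the grip, so I stood it up again on the mat, regripped and repeated it without dropping it, and never moved the arm towards the bottle, pen or brush.

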